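# Swap the finished block in the mill vise for a new batch from the interlocked cabinet

## Robot

A 6-joint arm with a two-finger parallel gripper is mounted at the origin on the work surface. World frame = base frame: x ahead of the robot, y to its left, z up, the work surface at z = 0. Lengths are in m, angles in rad, forces in N, time in s.
With the tool pointing down it reaches from about 0.375 to 0.9 m from the base axis. Payload 3.1 kg.
Tool frame: the origin (TCP) lies between the finger pads; the fingertips stand robot.finger_overhang ahead of it and the grasp point (between the pads) lies 3 mm ahead of it (robot.finger_overhang is the distance from the TCP to the fingertips, in m); z points along the fingers, y is the line along which they close (so a half turn about z gives the same grasp; the last joint's range is limited). The gripper opens to 87 mm and grips with 3 to 60 N. Pads are 19 mm wide; open, the fingers measure 117 mm over their backs; the gripper's body (75 mm by 190 mm) begins 51 mm behind the grasp point.
Start: joints at [-1.395, 0.527, 1.433, -0, 1.181, -0.178], TCP at [0.217, -0.586, 0.245] pointing down, gripper open.
Joint ranges: [-3.08, 3.08], [-0.75, 2.2], [0.22, 2.44], [-1.43, 4.57], [0, 2.65], [-2.85, 2.85]. Speed limits (rad/s): [2.79, 2.79, 3.14, 3.14, 3.14, 3.14].

## Interface

Orientations are given as a unit quaternion [x, y, z, w].
In Python, from rig import get_obs, vision, hand_in, nets, robot gives the robot as it stands.
- The arm moves only by the tool apply_moves, never from a script. Its argument "series" is a list of rows, each an object with "offset": the shift along the world's x, y, z in cm, a list of three; "rot": the turn, a rotation vector about the world's x, y, z in degrees, a list of three. A call has 1 to 20 rows; each row is the pose to reach, as a shift and turn from the pose commanded when the call began; what a row does not reach only later rows make up. A row lasts 1/10 s, in which the tool goes at most 50 mm and 8.59 degrees, less where a joint would pass 70% of its speed; a pose out of reach is approached as far as the arm can. A call with a gripper value outside its range is refused whole. "hand" is the opening, from 0 (shut) to 1 (fully open), set as the call begins (left out, the last holds). The fingers move at their own pace and stop on an object; "newtons" is the grip in N (left out, the last holds). Time passes only in rows, so rows that repeat a pose let the fingers close. It gives the time, the measured TCP pose, the force, the opening and the grip force at its end, in the units of the state.
- get_obs(): the state, without advancing time (a new reading comes with each control period).
- vision.camera(name): name is "side" or "top" or "wrist"; returns the picture (384x512x3 uint8, red, green, blue); there is no depth.
- vision.calibration(name): a dict with "K" (3x3 intrinsics, pixels), "k1" (the pictures are not rectified: a ray, as slopes to the right and down, at radius r is drawn at 1 + k1 r^2 times it, then the intrinsics apply), "R" (3x3) and "t" (3): a world point X has camera coordinates R X + t. Camera axes: x right, y down, z forward; pixel columns grow to the right and rows downward; lengths in m; the calibration is good to about 2 mm. A picture is of the moment at which its call begins: read the wrist's pose just before it. calibration takes no time and is no camera call; for the wrist camera it gives the pose at the moment of the call.
- hand_in(): hands the job in; it is judged then, once.
Trained networks look in the newest picture that a camera, given by its name, has taken for a name from the list of things; names that differ only in an ending like _2 or _b are one class to them, and where a whole thing is asked for, a point or a joint stands for the part that bears it (a point fixed in the world has none). Each returns a list of dicts, best first, with "conf" (0 to 1); they miss things now and then, are a little off and sometimes report something else, mostly with a low value. They report only what shows in the picture. A call takes as long as a camera call. They do not tell look-alikes from the thing itself.
- nets.search_frame(camera, query): "centre" ([x, y, z] in m, in world coordinates, good to about 4 mm: the middle of the surface that is visible of it).
- nets.spot_point(camera, query): "centre" ([x, y, z] in m, in world coordinates, good to about 4 mm: a listed point, or the origin of a listed thing).
The state is a dict: "time": time; "q": joint angles; "joint_velocities": joint speeds; "joint_torque": joint torques, N m; "position": TCP position; "tool_rot": TCP orientation; "ft_force": force on the tool from outside, world axes, zero at the start; "moment": the same for the moment, N m; "grip_width": finger opening in m; "grip_force": force on a finger pad.
Only numpy, scipy, OpenCV 4.12 (cv2) and the standard library are available. Lean on these libraries where they do the work, as an engineer would, in place of code of your own. Each camera call takes 0.05 s, during which the arm holds its last target. There are 200 camera calls.

## Task

Take the finished block out of the vise (swing the lever back first), stand it in the open left drawer of the black cabinet and shut that drawer, which frees the interlocked right one. Pull the right drawer well out and load every resin block in it into the vise, upright on the parallels, side by side, long side along the jaws; then swing the lever to clamp them all tight against the fixed jaw, shut the right drawer fully, and leave everything else where it stands.

Things in the scene. Friction and masses are not known exactly. Their poses are not given: they have to be found in the camera images.
- cabinet: black twin-drawer bench cabinet, fixed, 260 deep (x) x 470 wide (y) x 125 mm tall; origin: centre of underside; its front looks along its -x, towards the robot, +y is to the left from there. Interlock: while one drawer is open by more than a few mm the other cannot be pulled out (only 1 to 3 mm of play); shutting the open one fully frees it
- drawer_left (a joint): left drawer (170 mm wide) for finished blocks: 0 = shut, grows as it comes out along the cabinet's -x, at most 0.170 m; starts open by 125 to 160 mm; friction and inside as the right one, but 154 mm wide. A fixed file of small cassettes (48 mm wide, top 68 mm above the table) runs along its left (+y) side: 104 mm stay free beside it, centred 26 mm to the -y side of the handle's middle
- drawer_left_handle (a point): middle of the left drawer's handle: a level aluminium bar about 110 mm long along the cabinet's y, about 12 mm thick, 92 mm above the table, 35 mm out from the drawer front, open above and below. The front is 15 mm thick, its top 115 mm above the table. Axes as the cabinet's
- drawer_right (a joint): wide right drawer (250 mm) that holds the blocks: 0 = shut, grows as it comes out along the cabinet's -x, 0.170 m fully out; starts shut and locked; 2.5 N of friction, stays put. Inside: floor 28 mm above the table, 234 mm wide, sides 64 mm above the table; inner face of front 50 mm behind the handle's middle
- drawer_right_handle (a point): middle of the right drawer's handle: the same kind of bar, at the same height and the same 35 mm off the front. Two grey ribs, 18 mm high, cross the drawer's floor 84 and 162 mm behind this point and keep the blocks between them; an upright divider, its top 88 mm above the table, stands 200 mm behind this point
- vise: grey iron lever vise, fixed; bed x -135 to +100 mm, 230 mm wide (y), bed top 30 mm above the table; origin: centre of underside. Fixed jaw at its +x end; jaws run along y; the sliding jaw closes towards +x. Two steel parallels along y on the bed (8 mm wide, at x = 41 and 61 mm), tops 42 mm above the table: blocks stand on them. Both jaws are 230 mm wide and reach 60 mm above the table
- fixed_jaw (a point): middle of the fixed jaw's inner face (vise x = 70 mm), at the height of the parallels' tops (42 mm). Axes as the vise's
- jaw (a joint): travel of the sliding jaw towards the fixed jaw: at 0 the jaws stand 62 mm apart, so they meet a 36 mm block at 0.026 m; geared to the lever, 25 mm per rad; stays where the lever is left
- jaw_face (a point): top middle of the sliding jaw's inner face, 60 mm above the table; axes as the vise's
- lever (a joint): angle of the vise's lever: starts closed (about 1.0); 0 = fully open, grows clockwise seen from above (its knob then moves towards the vise's +x), at most 1.55; the jaw meets the blocks at about 1.04. Some 4 N at the knob moves it and it holds where it is left; pushing the knob on with 10 to 15 N once the jaw has met the blocks clamps them
- lever_knob (a point): upright black round knob at the lever's end, 22 mm diameter, from 70 to 125 mm above the table; this point is on its axis 110 mm above the table, 120 mm from the pivot
- lever_pivot (a point): point on the lever's vertical pivot axis (vise x = -100, y = 0 mm), 110 mm above the table. At lever angle q the knob lies 0.70 - q rad anticlockwise (seen from above) of the vise's +y direction from here
- finished: the finished (milled) block, at the start still in the closed vise, loosely held, somewhere along the jaws: same holder, 36 mm thick (its x) x 60 long (its y), but only 44 mm tall (28 mm holder, 16 mm resin). Origin: centre of underside, z up
- block1: resin specimen block on its holder: 36 mm thick (its x) x 60 long (its y) x 52 tall, faces flush; lower 28 mm grey plastic holder, upper 24 mm amber resin 52 mm long; 0.11 to 0.18 kg; same either way round. Origin: centre of underside, z up. Starts standing in the shut right drawer, thin side along its travel. Two or three blocks are present
- block2: resin specimen block on its holder: 36 mm thick (its x) x 60 long (its y) x 52 tall, faces flush; lower 28 mm grey plastic holder, upper 24 mm amber resin 52 mm long; 0.11 to 0.18 kg; same either way round. Origin: centre of underside, z up. As block1
- block3: resin specimen block on its holder: 36 mm thick (its x) x 60 long (its y) x 52 tall, faces flush; lower 28 mm grey plastic holder, upper 24 mm amber resin 52 mm long; 0.11 to 0.18 kg; same either way round. Origin: centre of underside, z up. As block1
- culture1: bystander, to be left where it is: amber culture bottle with a yellow cap, 38 mm diameter, 120 mm tall; origin under its centre
- culture2: bystander, to be left where it is: a second such culture bottle
- jar: bystander, to be left where it is: glass jar with white cap, 64 mm diameter, 75 mm tall
- beaker: bystander, to be left where it is: glass beaker, 72 mm diameter, 95 mm tall
- brush: bystander, to be left where it is: bench brush 170 mm long lying on the table; origin at its middle
Not all that is in view belongs to the job. What is shaped like the finished but purple is not meant.

How it is judged:
By the outcome, as a careful person would: the job done as asked, in the order asked, and still so for the second after the job is handed in, with the robot touching nothing.
Of block1, block2, block3 only 2 to 3 are there at a start; the rules pass over those that are not, and their reading is None.
At some moment in a run one of block1, block2, block3 may be knocked a few centimetres aside while the robot is not near it.
Once in a run the grip may slacken for a moment while it holds something.
It also fails if it takes over 210 s, if anything falls off the work surface, if the arm or the gripper's body presses on something with over 40 N, if the wrist force passes 120 N, or if a joint passes its speed limit or range.

## Working session

There is one attempt and no reset: what is moved stays moved. The work goes in short steps, Python scripts to look and compute and a tool call to move; the robot and the scene stay as the last step left them, time stands still between calls to the robot, and variables do not carry over. Pictures are saved under pics/ and viewed, at most 14 in all, crops included, and the job is handed in when it is done.

Besides the shell and the picture viewer there is one more tool, called after "Call:" as name([rows], argument=value, ...), one row to a line, values as JSON. apply_moves: Moves the arm, as the interface text tells. Its arguments: {"type":"object","properties":{"series":{"type":"array"},"hand":{"type":"number"},"newtons":{"type":"number"}},"required":["series"]}

```bash
ls; mkdir -p pics
cat > h.py <<'E'
import numpy as np, cv2
from rig import get_obs, vision, hand_in, nets, robot
np.set_printoptions(precision=4,suppress=True)
def snap(cam,name):
    im=vision.camera(cam); cv2.imwrite(f'pics/{name}.png',im[:,:,::-1]); return im
def proj(cam,X):
    c=vision.calibration(cam); p=np.atleast_2d(X)@np.array(c['R']).T+np.array(c['t'])
    s=p[:,:2]/p[:,2:]; r2=(s**2).sum(1,keepdims=True); s=s*(1+c['k1']*r2); K=np.array(c['K'])
    return s@K[:2,:2].T+K[:2,2]
def back(cam,uv,z,c=None):
    c=c or vision.calibration(cam); K=np.array(c['K']); R=np.array(c['R']); t=np.array(c['t'])
    d=(np.atleast_2d(uv)-K[:2,2])/[K[0,0],K[1,1]]; s=d.copy()
    for _ in range(20): s=d/(1+c['k1']*(s**2).sum(1,keepdims=True))
    ray=np.c_[s,np.ones(len(s))]@R; o=-R.T@t
    return o+ray*((z-o[2])/ray[:,2])[:,None]
E
python3 - <<'E'
from h import *
o=get_obs(); print(o['time'],o['position'],o['tool_rot'],robot.finger_overhang)
for cam in('top','side'):
    snap(cam,cam+'0')
    for q in ['cabinet','drawer_left_handle','drawer_right_handle','vise','fixed_jaw','jaw_face','lever_knob','lever_pivot','finished','culture1','jar','beaker','brush','block1']:
        r=nets.spot_point(cam,q); print(cam,q,[(np.array(d['centre']).round(3).tolist(),round(d['conf'],2)) for d in r[:3]])
E
```

```text
pics
0.0 [ 0.2164 -0.5856  0.2436] [ 0.9844  0.176  -0.     -0.0011] 0.022
top cabinet [([0.747, 0.3, -0.003], 0.88)]
top drawer_left_handle [([0.726, -0.352, 0.005], 0.7), ([0.404, 0.272, 0.089], 0.63), ([0.435, -0.312, 0.045], 0.27)]
top drawer_right_handle [([0.633, 0.126, 0.094], 0.7)]
top vise [([0.472, -0.277, 0.005], 0.82)]
top fixed_jaw [([0.448, -0.336, 0.047], 0.64)]
top jaw_face [([0.459, -0.305, 0.059], 0.65)]
top lever_knob [([0.605, -0.256, 0.108], 0.64)]
top lever_pivot [([0.635, 0.129, 0.096], 0.31), ([0.8, -0.03, 0.004], 0.29)]
top finished [([0.235, -0.274, 0.0], 0.8), ([0.435, -0.317, 0.042], 0.69), ([0.776, -0.236, -0.0], 0.24)]
top culture1 [([0.727, -0.352, 0.003], 0.78), ([0.714, -0.142, -0.002], 0.61)]
top jar [([0.8, -0.029, 0.003], 0.78)]
top beaker [([0.773, -0.238, 0.004], 0.94), ([0.798, -0.032, 0.003], 0.63)]
top brush [([0.643, -0.458, 0.001], 0.92), ([0.448, -0.336, 0.046], 0.27)]
top block1 []
side cabinet [([0.744, 0.299, 0.002], 0.95)]
side drawer_left_handle [([0.406, 0.273, 0.091], 0.96), ([0.643, -0.459, 0.001], 0.26)]
side drawer_right_handle [([0.634, 0.126, 0.09], 0.47)]
side vise [([0.476, -0.275, 0.005], 0.92), ([0.774, -0.238, -0.002], 0.42)]
side fixed_jaw [([0.445, -0.338, 0.04], 0.98)]
side jaw_face [([0.463, -0.306, 0.059], 0.6)]
side lever_knob []
side lever_pivot [([0.51, -0.181, 0.108], 0.74)]
side finished [([0.438, -0.316, 0.042], 0.63), ([0.772, -0.237, -0.001], 0.59), ([0.24, -0.28, -0.001], 0.5)]
side culture1 [([0.713, -0.145, -0.001], 0.77), ([0.728, -0.352, -0.003], 0.6), ([0.461, -0.306, 0.058], 0.42)]
side jar [([0.798, -0.03, 0.0], 0.78), ([0.445, -0.34, 0.038], 0.26)]
side beaker [([0.772, -0.237, -0.001], 0.59)]
side brush [([0.641, -0.458, 0.001], 0.8)]
side block1 []
```

View pics/top0.png

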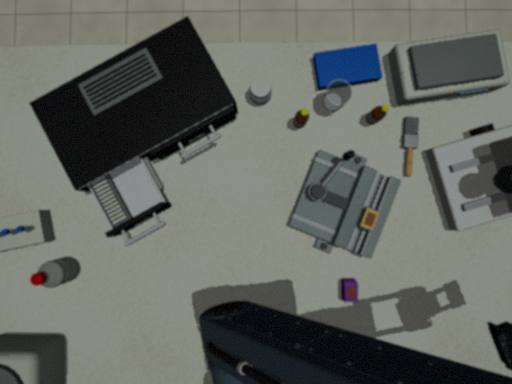

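View pics/side0.png

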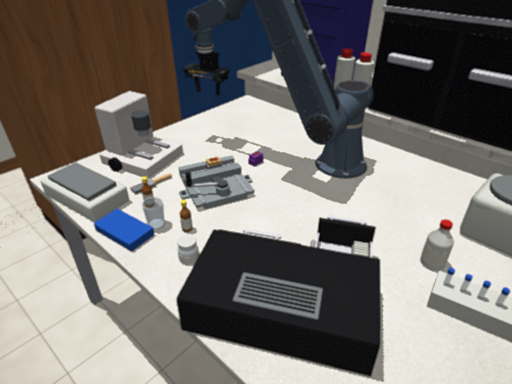

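The pictures show the vise at around (345,205), the finished block (amber) at (370,218) and the purple look-alike at (349,290). The cabinet is at (135,100), with the left handle at (145,232) and the right handle at (200,147). The networks agree with this. Next I'll fit the frames.

Run:
```python
from h import *
def fit(A,B,w=None):
    A=np.array(A);B=np.array(B);a=A.mean(0);b=B.mean(0)
    M=(A-a).T@(B-b); th=np.arctan2(M[0,1]-M[1,0],M[0,0]+M[1,1])
    R=np.array([[np.cos(th),-np.sin(th)],[np.sin(th),np.cos(th)]]);t=b-R@a
    return t,np.degrees(th),(A@R.T+t-B)*1000
# vise: jaw at lever~1.0 => face x=8+25=~33
t,th,e=fit([[0,0],[.07,0],[.0333,0],[-.1,0]],[[.474,-.276],[.4465,-.337],[.461,-.3055],[.51,-.181]]);print('vise',t,th);print(e)
px=[[187,18],[32,102],[80,188],[237,105]]
P=back('top',px,.125);print(P)
# corners: back-right? (187,18)= +x,-y ; (32,102)=+x,+y ; (80,188)=-x,+y ; (237,105)=-x,-y
t,th,e=fit([[.13,-.235],[.13,.235],[-.13,.235],[-.13,-.235]],P[:,:2]);print('cab',t,th);print(e)
R=lambda th:np.array([[np.cos(th),-np.sin(th)],[np.sin(th),np.cos(th)]])
for h in([.6335,.126],[.405,.2725],[.7455,.2995]): print((np.array(h)-t)@R(np.radians(th)))
print(back('top',[[182,157],[220,137],[127,240],[164,224]],.092))
```

```text
vise [ 0.4732 -0.2741] -111.97446405487197
[[-0.8163  1.8901]
 [ 0.4902 -2.0245]
 [-0.2769  0.5093]
 [ 0.603  -0.3749]]
[[0.9632 0.1579 0.125 ]
 [0.7473 0.5588 0.125 ]
 [0.5241 0.4302 0.125 ]
 [0.7331 0.0295 0.125 ]]
cab [0.7419 0.2941] 28.322788613443755
[[ 4.6181 -9.0282]
 [-2.4462  3.8025]
 [-8.0626  9.1307]
 [ 5.8907 -3.905 ]]
[-0.1752 -0.0965]
[-0.3068  0.1408]
[0.0057 0.0031]
[[0.6052 0.1765 0.092 ]
 [0.6572 0.0763 0.092 ]
 [0.3888 0.3205 0.092 ]
 [0.4298 0.2235 0.092 ]]
```

Call:
apply_moves([
  {"offset": [12,15,5],"rot": [0,0,-20]},
  {"offset": [23,30,6],"rot": [0,0,-42]},
  {"offset": [23,30,6],"rot": [0,0,-42]},
  {"offset": [23,30,6],"rot": [0,0,-42]},
  {"offset": [23,30,6],"rot": [0,0,-42]},
  {"offset": [23,30,6],"rot": [0,0,-42]},
  {"offset": [23,30,6],"rot": [0,0,-42]},
  {"offset": [23,30,6],"rot": [0,0,-42]},
  {"offset": [23,30,6],"rot": [0,0,-42]},
  {"offset": [23,30,6],"rot": [0,0,-42]},
  {"offset": [23,30,6],"rot": [0,0,-42]},
  {"offset": [23,30,6],"rot": [0,0,-42]},
], hand=0.4, newtons=20)

```text
time: 2.7
position: [0.4458, -0.2874, 0.3043]
tool_rot: [0.982, -0.189, -0.0, -0.0]
ft_force: [0.1, -0.5, 0.6]
grip_width: 0.0346
grip_force: 0.0
```

Run:
```python
from h import *
o=get_obs(); print(o['time'],o['position'],o['tool_rot'],o['q'],o['grip_width'])
snap('wrist','w1')
for q in ['vise','fixed_jaw','jaw_face','lever_knob','lever_pivot','finished']:
    r=nets.spot_point('wrist',q); print(q,[(np.array(d['centre']).round(4).tolist(),round(d['conf'],2)) for d in r[:3]])
```

```text
2.7 [ 0.4458 -0.2874  0.3043] [ 0.9819 -0.1895 -0.0003 -0.    ] [-0.7833  0.3306  1.5938 -0.0004  1.2178  1.1689] 0.034601725372412406
vise [([0.4738, -0.2746, -0.0002], 0.57)]
fixed_jaw [([0.4501, -0.3383, 0.0403], 0.62)]
jaw_face [([0.4675, -0.3022, 0.0602], 0.71)]
lever_knob [([0.6081, -0.2576, 0.1104], 0.61)]
lever_pivot [([0.5142, -0.1836, 0.1067], 0.91)]
finished [([0.4361, -0.3121, 0.0405], 0.79), ([0.2383, -0.2753, -0.0021], 0.64)]
```

View pics/w1.png

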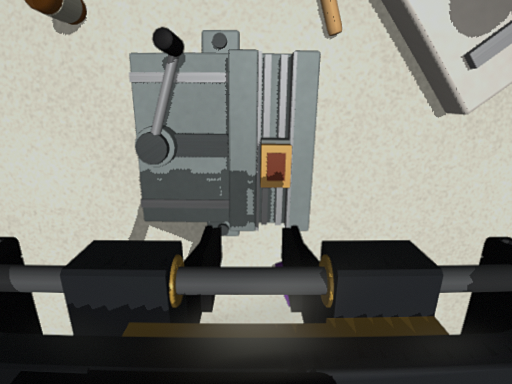

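Run:
```python
from h import *
im=cv2.imread('pics/w1.png'); c=cv2.resize(im[20:245,125:335],None,fx=2.6,fy=2.6,interpolation=cv2.INTER_CUBIC); cv2.imwrite('pics/w1c.png',c)
l=cv2.createLineSegmentDetector().detect(cv2.cvtColor(im,cv2.COLOR_BGR2GRAY))[0][:,0]
for s in l:
    if np.hypot(s[2]-s[0],s[3]-s[1])>25 and 120<s[0]<340 and s[1]<240:
        P=back('wrist',s.reshape(2,2),.06); d=P[1]-P[0]; print(s.round(1),P[:,:2].round(4).tolist(),np.degrees(np.arctan2(d[1],d[0])).round(1)%180)
print(proj('wrist',[[.6081,-.2576,.125]]))
```

```text
[221.  225.6 220.8 265.6] [[0.3817, -0.2158], [0.3252, -0.1909]] 156.2
[293.3  51.8 289.4 140.6] [[0.5513, -0.3806], [0.4557, -0.3412]] 157.6
[141.2 197.  134.5 139.2] [[0.4588, -0.1334], [0.53, -0.1611]] 158.7
[281.   54.4 278.4 134.4] [[0.554, -0.3664], [0.4681, -0.331]] 157.6
[260.6  52.  293.1  52.5] [[0.5652, -0.3452], [0.5507, -0.3802]] 67.5
[284.7 135.6 287.7  54.4] [[0.4637, -0.3379], [0.5511, -0.3737]] 157.7
[264.7  55.6 263.1 134.4] [[0.5597, -0.3481], [0.4752, -0.3134]] 157.7
[261.3 145.6 260.7 175.6] [[0.4629, -0.3062], [0.4269, -0.2915]] 157.8
[203.1  29.3 234.4  29.2] [[0.6125, -0.2929], [0.5991, -0.3262]] 68.1
[320.5  53.  308.4 229.4] [[0.5385, -0.4099], [0.3322, -0.3246]] 157.5
[287.2 188.1 285.6 224.4] [[0.3984, -0.3176], [0.3508, -0.2982]] 157.9
[259.7 145.6 261.7  54.4] [[0.4636, -0.3043], [0.5623, -0.3454]] 157.4
[135.5 135.6 128.9  69.3] [[0.5335, -0.1644], [0.6064, -0.1933]] 158.3
[128.5 238.6 139.3 205.2] [[0.4113, -0.088], [0.4494, -0.1255]] 135.5
[290.6 145.3 263.1 144.8] [[0.4496, -0.3407], [0.463, -0.3087]] 67.4
[324.6  36.6 317.    0.1] [[0.5537, -0.42], 
[... 1662 characters left out ...]
] [[0.466, -0.3099], [0.4539, -0.3388]] 67.2
[254.6 138.1 255.5  53.1] [[0.4748, -0.3018], [0.5662, -0.3392]] 157.7
[162.8  86.5 152.4 130.5] [[0.5732, -0.2224], [0.5312, -0.1871]] 140.1
[289.8 173.2 291.5 146.9] [[0.4161, -0.3275], [0.4474, -0.341]] 156.6
[160.6  71.8 131.9  71.8] [[0.5893, -0.2273], [0.6025, -0.1954]] 67.6
[339.5  28.1 333.5   0.5] [[0.5561, -0.4388], [0.5859, -0.4414]] 175.1
[225.6  54.4 198.1  53.8] [[0.5779, -0.3063], [0.5906, -0.2768]] 66.8
[256.4 175.6 255.8 219.4] [[0.429, -0.2863], [0.3727, -0.2632]] 157.7
[225.6 200.6 143.1 199.4] [[0.4125, -0.2359], [0.4548, -0.1342]] 67.4
[289.  214.4 290.3 188.1] [[0.3628, -0.3074], [0.3969, -0.3213]] 157.8
[[161.2323  34.4654]]
```

View pics/w1c.png

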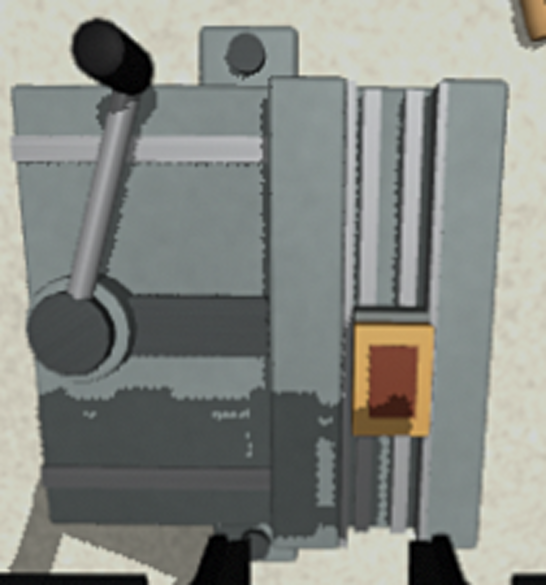

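The close-up puts the knob at (168,40), the block top at (276,165) and the fixed jaw's inner edge at about (297,54) to (289,214). From these I get vise yaw -112.4°, origin (0.472,-0.275) and the lever at about 0.96. Next I'll grip the knob.

Call:
apply_moves([
  {"offset": [5,1,0],"rot": [0,0,-8]},
  {"offset": [10,2,0],"rot": [0,0,-16]},
  {"offset": [15.9,3.2,-5],"rot": [0,0,-16]},
  {"offset": [15.9,3.2,-10],"rot": [0,0,-16]},
  {"offset": [15.9,3.2,-10],"rot": [0,0,-16]},
  {"offset": [15.9,3.2,-10],"rot": [0,0,-16]},
  {"offset": [15.9,3.2,-14],"rot": [0,0,-16]},
  {"offset": [15.9,3.2,-17],"rot": [0,0,-16]},
  {"offset": [15.9,3.2,-19.6],"rot": [0,0,-16]},
  {"offset": [15.9,3.2,-19.6],"rot": [0,0,-16]},
  {"offset": [15.9,3.2,-19.6],"rot": [0,0,-16]},
], hand=0.6)

```text
time: 4.15
position: [0.6061, -0.2551, 0.1101]
tool_rot: [0.946, -0.324, 0.001, 0.0]
ft_force: [0.4, -0.7, 1.0]
grip_width: 0.0521
grip_force: 0.0
```

Call:
apply_moves([
  {"offset": [0,0,0],"rot": [0,0,0]},
  {"offset": [0,0,0],"rot": [0,0,0]},
  {"offset": [0,0,0],"rot": [0,0,0]},
  {"offset": [0,0,0],"rot": [0,0,0]},
  {"offset": [0,0,0],"rot": [0,0,0]},
  {"offset": [0,0,0],"rot": [0,0,0]},
], hand=0.1)

```text
time: 4.75
position: [0.6055, -0.2556, 0.1096]
tool_rot: [0.946, -0.323, 0.001, 0.001]
ft_force: [-3.4, -3.8, 5.1]
grip_width: 0.0217
grip_force: 20.0
```

Call:
apply_moves([
  {"offset": [0.62,0.94,0],"rot": [0,0,5.5]},
  {"offset": [1.2,1.93,0],"rot": [0,0,10.9]},
  {"offset": [1.67,2.98,0],"rot": [0,0,16.4]},
  {"offset": [2.03,4.07,0],"rot": [0,0,21.8]},
  {"offset": [2.28,5.18,0],"rot": [0,0,27.3]},
  {"offset": [2.43,6.31,0],"rot": [0,0,32.7]},
  {"offset": [2.47,7.46,0],"rot": [0,0,38.2]},
  {"offset": [2.4,8.6,0],"rot": [0,0,43.6]},
  {"offset": [2.22,9.73,0],"rot": [0,0,49.1]},
  {"offset": [1.94,10.84,0],"rot": [0,0,54.5]},
  {"offset": [1.94,10.84,0],"rot": [0,0,54.5]},
  {"offset": [1.94,10.84,0],"rot": [0,0,54.5]},
  {"offset": [1.94,10.84,0],"rot": [0,0,54.5]},
])

```text
time: 6.05
position: [0.6254, -0.1468, 0.1096]
tool_rot: [0.989, 0.146, 0.001, 0.001]
ft_force: [-2.5, -3.2, 5.1]
grip_width: 0.0211
grip_force: 20.0
```

Call:
apply_moves([
  {"offset": [0,0,0],"rot": [0,0,0]},
  {"offset": [0,0,0],"rot": [0,0,0]},
  {"offset": [0,0,0],"rot": [0,0,0]},
  {"offset": [0,0,0],"rot": [0,0,0]},
  {"offset": [0,0,4],"rot": [0,0,0]},
  {"offset": [0,0,8],"rot": [0,0,0]},
  {"offset": [-2,-2,13],"rot": [0,0,-8]},
  {"offset": [-6,-5,16],"rot": [0,0,-16]},
  {"offset": [-10,-8,19],"rot": [0,0,-24]},
  {"offset": [-14,-11,19.5],"rot": [0,0,-32]},
  {"offset": [-18,-14,19.5],"rot": [0,0,-39]},
  {"offset": [-18,-14,19.5],"rot": [0,0,-39.2]},
  {"offset": [-18,-14,19.5],"rot": [0,0,-39.2]},
  {"offset": [-18,-14,19.5],"rot": [0,0,-39.2]},
  {"offset": [-18,-14,19.5],"rot": [0,0,-39.2]},
], hand=0.6)

```text
time: 7.55
position: [0.4457, -0.2851, 0.3033]
tool_rot: [0.981, -0.194, 0.0, -0.0]
ft_force: [0.3, 0.5, -0.1]
grip_width: 0.0524
grip_force: 0.0
```

Run:
```python
from h import *
o=get_obs(); print(o['time'],o['position'],o['tool_rot'],o['q'],o['grip_width'])
im=snap('wrist','w2')
for q in ['jaw_face','lever_knob','finished']:
    r=nets.spot_point('wrist',q); print(q,[(np.array(d['centre']).round(4).tolist(),round(d['conf'],2)) for d in r[:3]])
hsv=cv2.cvtColor(im,cv2.COLOR_RGB2HSV)
m=((hsv[...,0]<25)&(hsv[...,1]>110)&(hsv[...,2]>60)).astype(np.uint8)
n,l,s,c=cv2.connectedComponentsWithStats(m)
for i in range(1,n):
    if s[i,4]>150:
        ys,xs=np.where(l==i); r=cv2.minAreaRect(np.c_[xs,ys].astype(np.float32)); b=cv2.boxPoints(r)
        P=back('wrist',b,.086); print(s[i],b.round(0).tolist(),P[:,:2].round(4).tolist(),P.mean(0), [np.linalg.norm(P[k]-P[k-1]).round(3) for k in range(2)])
cv2.imwrite('pics/w2c.png',cv2.resize(im[20:260,120:345,::-1],None,fx=2,fy=2))
```

```text
7.55 [ 0.4457 -0.2851  0.3033] [ 0.981  -0.1939  0.0001 -0.0004] [-0.7808  0.3295  1.5983  0.0007  1.214   1.18  ] 0.05240419760203442
jaw_face [([0.4746, -0.2818, 0.06], 0.61)]
lever_knob [([0.6241, -0.1462, 0.1118], 0.85), ([0.4747, -0.2778, 0.0615], 0.2)]
finished [([0.2344, -0.274, -0.0028], 0.85)]
[ 25   0  28  10 197] [[25.0, 0.0], [52.0, 0.0], [52.0, 9.0], [25.0, 9.0]] [[0.7085, -0.1308], [0.6959, -0.1582], [0.6883, -0.1537], [0.701, -0.1261]] [ 0.6984 -0.1422  0.086 ] [np.float64(0.009), np.float64(0.03)]
[322   0  21  34 471] [[322.0, 0.0], [336.0, -3.0], [344.0, 30.0], [329.0, 34.0]] [[0.5842, -0.4207], [0.5817, -0.4354], [0.5478, -0.4329], [0.5503, -0.4178]] [ 0.566  -0.4267  0.086 ] [np.float64(0.034), np.float64(0.015)]
[ 262  143   31   45 1278] [[262.0, 143.0], [292.0, 143.0], [292.0, 187.0], [262.0, 187.0]] [[0.4686, -0.3073], [0.4554, -0.3398], [0.4052, -0.3213], [0.419, -0.2875]] [ 0.437 -0.314  0.086] [np.float64(0.053), np.float64(0.035)]
[137 256  18  51 347] [[132.0, 304.0], [142.0, 254.0], [155.0, 257.0], [146.0, 307.0]] [[0.3296, -0.0569], [0.394, -0.1073], [0.3839, -0.1224], [0.3188, -0.0729]] [ 0.3566 -0.0898  0.086 ] [np.float64(0.019), np.float64(0.082)]
[355 257  11  50 254] [[355.0, 306.0], [356.0, 257.0], [366.0, 257.0], [365.0, 306.0]] [[0.209, -0.3439], [0.2829, -0.3667], [0.2776, -0.3786], [0.2032, -0.3565]] [ 0.2432 -0.3614  0.086 ] [np.float64(0.014), np.float64(0.077)]
```

View pics/w2c.png

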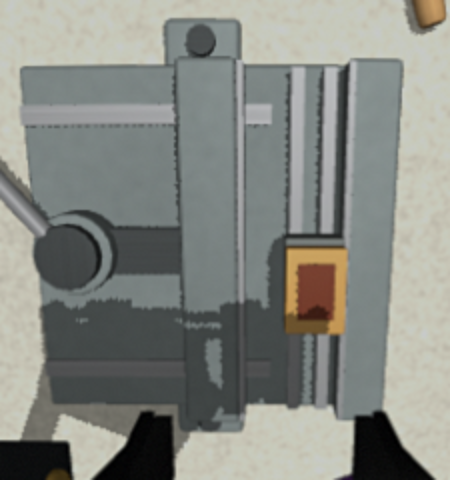

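The jaw is open and the finished block stands upright by the fixed jaw, at crop pixel (317,290). Its centre is (0.437,-0.314).

Call:
apply_moves([
  {"offset": [-0.9,-2.9,-4],"rot": [0,0,0]},
  {"offset": [-0.9,-2.9,-8],"rot": [0,0,0]},
  {"offset": [-0.9,-2.9,-12],"rot": [0,0,0]},
  {"offset": [-0.9,-2.9,-16],"rot": [0,0,0]},
  {"offset": [-0.9,-2.9,-19],"rot": [0,0,0]},
  {"offset": [-0.9,-2.9,-20.5],"rot": [0,0,0]},
  {"offset": [-0.9,-2.9,-21.7],"rot": [0,0,0]},
  {"offset": [-0.9,-2.9,-21.7],"rot": [0,0,0]},
  {"offset": [-0.9,-2.9,-21.7],"rot": [0,0,0]},
])

```text
time: 8.65
position: [0.4365, -0.315, 0.0869]
tool_rot: [0.981, -0.194, 0.0, 0.0]
ft_force: [-0.7, 0.1, 0.7]
grip_width: 0.0522
grip_force: 0.0
```

Call:
apply_moves([
  {"offset": [0,0,0],"rot": [0,0,0]},
  {"offset": [0,0,0],"rot": [0,0,0]},
  {"offset": [0,0,0],"rot": [0,0,0]},
  {"offset": [0,0,0],"rot": [0,0,0]},
  {"offset": [0,0,0],"rot": [0,0,0]},
  {"offset": [0,0,0],"rot": [0,0,0]},
], hand=0.2, newtons=30)

```text
time: 9.25
position: [0.4363, -0.3152, 0.0874]
tool_rot: [0.981, -0.195, 0.001, 0.0]
ft_force: [0.1, 0.3, 6.0]
grip_width: 0.0357
grip_force: 30.0
```

Call:
apply_moves([
  {"offset": [0,0,2],"rot": [0,0,0]},
  {"offset": [0,0,5],"rot": [0,0,0]},
  {"offset": [0,0,9],"rot": [0,0,0]},
  {"offset": [0,2,13],"rot": [0,0,0]},
  {"offset": [0,5,17],"rot": [0,0,0]},
  {"offset": [0,9,20],"rot": [0,0,5]},
  {"offset": [1,13,22],"rot": [0,0,10]},
  {"offset": [1,17,22],"rot": [0,0,15]},
  {"offset": [1,21,22],"rot": [0,0,20]},
  {"offset": [1,25,22],"rot": [0,0,25]},
  {"offset": [1,29,22],"rot": [0,0,30]},
  {"offset": [1,33,22],"rot": [0,0,35]},
  {"offset": [1,37,22],"rot": [0,0,40]},
  {"offset": [1,41,22],"rot": [0,0,45]},
  {"offset": [1,45,22],"rot": [0,0,50]},
  {"offset": [1,49,22],"rot": [0,0,50.7]},
  {"offset": [1.4,53,22],"rot": [0,0,50.7]},
  {"offset": [1.4,57,22],"rot": [0,0,50.7]},
  {"offset": [1.4,57,22],"rot": [0,0,50.7]},
  {"offset": [1.4,57,22],"rot": [0,0,50.7]},
])

```text
time: 11.25
position: [0.4491, 0.2554, 0.3058]
tool_rot: [0.969, 0.245, -0.001, 0.0]
ft_force: [0.0, 0.3, -1.7]
grip_width: 0.0357
grip_force: 30.0
```

Run:
```python
from h import *
o=get_obs(); print(o['time'],o['position'],o['tool_rot'],o['q'],o['grip_width'],o['grip_force'])
im=snap('wrist','w3')
for q in ['drawer_left_handle','drawer_right_handle','cabinet']:
    r=nets.spot_point('wrist',q); print(q,[(np.array(d['centre']).round(4).tolist(),round(d['conf'],2)) for d in r[:3]])
l=cv2.createLineSegmentDetector().detect(cv2.cvtColor(im,cv2.COLOR_RGB2GRAY))[0][:,0]
for s in l:
    if np.hypot(s[2]-s[0],s[3]-s[1])>35 and s[1]<240:
        P=back('wrist',s.reshape(2,2),.115); d=P[1]-P[0]; print(s.round(1),P[:,:2].round(4).tolist(),np.degrees(np.arctan2(d[1],d[0])).round(1)%180)
```

```text
11.25 [0.4491 0.2554 0.3058] [ 0.9694  0.2454 -0.0009  0.0004] [ 0.301   0.3093  1.6222 -0.0008  1.212   1.3763] 0.03565531024520518 29.998767748475075
drawer_left_handle [([0.4057, 0.2756, 0.0881], 0.95)]
drawer_right_handle [([0.6306, 0.1253, 0.0914], 0.65), ([0.4049, 0.2767, 0.0878], 0.29)]
cabinet []
[443.1  22.8 124.4  22.4] [[0.677, 0.1592], [0.5259, 0.4383]] 118.4
[ 91.9 239.5 178.1 240.3] [[0.2865, 0.3862], [0.3359, 0.2933]] 118.0
[359.4  25.  510.7  29.7] [[0.6333, 0.232], [0.7083, 0.0931]] 118.4
[264.4  24.3 324.4  25.3] [[0.5886, 0.3148], [0.6162, 0.2623]] 117.7
[289.4 168.1 128.1 168.6] [[0.4749, 0.2206], [0.3896, 0.3789]] 118.3
[510.7  27.  444.3  24.4] [[0.7103, 0.0948], [0.6764, 0.1573]] 118.4
[198.3  26.9 203.1 136.9] [[0.556, 0.3712], [0.4607, 0.3197]] 28.400000000000006
[471.9  56.8 398.1  55.8] [[0.6664, 0.1131], [0.6286, 0.1815]] 118.9
[123.1  26.7 263.1  23.9] [[0.5217, 0.438], [0.5884, 0.3161]] 118.7
[389.4  54.9 311.9  54.5] [[0.6249, 0.1899], [0.587, 0.2593]] 118.6
[223.1 181.2 279.4 181.2] [[0.4268, 0.2786], [0.4565, 0.2229]] 118.1
[284.3  26.8 281.6 146.9] [
[... 1593 characters left out ...]
8.4
[474.4  78.6 408.1  77.2] [[0.6508, 0.0971], [0.6167, 0.1603]] 118.4
[384.4  81.6 481.9  83.3] [[0.6009, 0.1797], [0.6512, 0.0868]] 118.4
[230.6 228.  271.9 227.9] [[0.38, 0.2452], [0.4031, 0.2025]] 118.4
[273.2 229.3 272.1 264.4] [[0.4021, 0.2002], [0.3607, 0.1784]] 27.69999999999999
[292.6  36.8 290.6 114.4] [[0.592, 0.2846], [0.5256, 0.2486]] 28.5
[294.8 113.1 297.2  46.9] [[0.5289, 0.2453], [0.5861, 0.2759]] 28.1
[284.4 210.7 218.1 210.7] [[0.4286, 0.2003], [0.3924, 0.2678]] 118.2
[330.7  38.8 510.7  43.2] [[0.6086, 0.2504], [0.6981, 0.0848]] 118.4
[280.6 193.7 221.9 193.7] [[0.4445, 0.2144], [0.4129, 0.2732]] 118.2
[191.9  19.4 296.9  19.4] [[0.5592, 0.3798], [0.6077, 0.2889]] 118.1
```

View pics/w3.png

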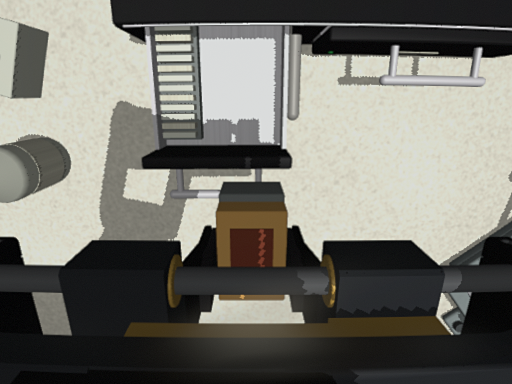

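Run:
```python
from h import *
a=np.radians(28.4); C=np.array([[np.cos(a),np.sin(a)],[-np.sin(a),np.cos(a)]])
def p(n,uv,z): 
    X=back('wrist',uv,z)[:,:2]; print(n,X, (X@C.T).round(4).tolist())
p('handle',[[173,193.5],[215,193.5]],.098)
p('front in top',[[200,144.6]],.115); p('front out',[[200,149],[200,168.4]],.115);p('front out low',[[200,168.4]],.06)
p('file edge',[[197.6,80]],.068); p('wall',[[274.3,81.8],[279.9,80],[283,80]],.064);p('wall@floor',[[274.3,81.8],[197.6,80]],.028)
p('cab front',[[300,24]],.125)
p('rhandle',[[382,80],[484,82.5]],.098)
for z in (.115,.13): p('block',[[219,193],[284,193],[280,184]],.3)
```

```text
handle [[0.38   0.324 ]
 [0.4038 0.2796]] [[0.4883, 0.1043], [0.4882, 0.0539]]
front in top [[0.4516 0.3192]] [[0.5491, 0.0659]]
front out [[0.4473 0.3171]
 [0.4278 0.3078]] [[0.5443, 0.0662], [0.5227, 0.0673]]
front out low [[0.4125 0.3103]] [[0.5104, 0.0768]]
file edge [[0.5091 0.3583]] [[0.6183, 0.073]]
wall [[0.55   0.2778]
 [0.5549 0.273 ]
 [0.5567 0.2697]] [[0.6159, -0.0172], [0.618, -0.0238], [0.618, -0.0275]]
wall@floor [[0.5528 0.2764]
 [0.508  0.3652]] [[0.6177, -0.0198], [0.6205, 0.0796]]
cab front [[0.603  0.2843]] [[0.6657, -0.0367]]
rhandle [[0.6052 0.1772]
 [0.6598 0.0747]] [[0.6166, -0.132], [0.6159, -0.2481]]
block [[0.4723 0.2854]
 [0.4877 0.2565]
 [0.4909 0.2606]] [[0.5512, 0.0264], [0.5511, -0.0063], [0.5558, -0.0042]]
block [[0.4723 0.2854]
 [0.4877 0.2565]
 [0.4909 0.2606]] [[0.5512, 0.0264], [0.5511, -0.0063], [0.5558, -0.0042]]
```

The open left drawer's free floor lies between the file edge (px ~198) and the right wall (px ~280). The drawer front is at rows 144–168 and the cabinet yaw is 28.4°. I'll set the block down at (0.507,0.303).

Call:
apply_moves([
  {"offset": [2.9,2.4,0],"rot": [0,0,0]},
  {"offset": [5.8,4.8,-2],"rot": [0,0,0]},
  {"offset": [5.8,4.8,-6],"rot": [0,0,0]},
  {"offset": [5.8,4.8,-10],"rot": [0,0,0]},
  {"offset": [5.8,4.8,-14],"rot": [0,0,0]},
  {"offset": [5.8,4.8,-17],"rot": [0,0,0]},
  {"offset": [5.8,4.8,-19],"rot": [0,0,0]},
  {"offset": [5.8,4.8,-21],"rot": [0,0,0]},
  {"offset": [5.8,4.8,-22.5],"rot": [0,0,0]},
  {"offset": [5.8,4.8,-22.5],"rot": [0,0,0]},
])

```text
time: 12.45
position: [0.507, 0.3013, 0.0795]
tool_rot: [0.97, 0.243, -0.002, 0.0]
ft_force: [-0.4, 0.6, -1.7]
grip_width: 0.0357
grip_force: 30.0
```

Call:
apply_moves([
  {"offset": [0,0,-0.2],"rot": [0,0,0]},
  {"offset": [0,0,-0.4],"rot": [0,0,0]},
  {"offset": [0,0,-0.6],"rot": [0,0,0]},
  {"offset": [0,0,-0.6],"rot": [0,0,0]},
  {"offset": [0,0,-0.6],"rot": [0,0,0]},
])

```text
time: 12.95
position: [0.5081, 0.3033, 0.076]
tool_rot: [0.97, 0.244, 0.0, -0.0]
ft_force: [-0.6, 0.4, -1.5]
grip_width: 0.0359
grip_force: 30.0
```

Call:
apply_moves([
  {"offset": [0,0,-0.2],"rot": [0,0,0]},
  {"offset": [0,0,-0.2],"rot": [0,0,0]},
  {"offset": [0,0,-0.3],"rot": [0,0,0]},
  {"offset": [0,0,-0.3],"rot": [0,0,0]},
])

```text
time: 13.35
position: [0.5087, 0.3036, 0.0741]
tool_rot: [0.97, 0.244, 0.001, -0.0]
ft_force: [-0.3, -0.2, 8.7]
grip_width: 0.0356
grip_force: 30.0
```

Call:
apply_moves([
  {"offset": [0,0,0],"rot": [0,0,0]},
  {"offset": [0,0,0],"rot": [0,0,0]},
  {"offset": [0,0,0],"rot": [0,0,0]},
  {"offset": [0,0,0],"rot": [0,0,0]},
  {"offset": [0,0,0],"rot": [0,0,0]},
  {"offset": [0,0,2],"rot": [0,0,0]},
  {"offset": [0,0,5],"rot": [0,0,0]},
  {"offset": [0,0,9],"rot": [0,0,0]},
  {"offset": [-3,-1.6,14],"rot": [0,0,0]},
  {"offset": [-7,-3.8,18],"rot": [0,0,0]},
  {"offset": [-11,-5.9,18],"rot": [0,0,0]},
  {"offset": [-11,-5.9,18],"rot": [0,0,0]},
  {"offset": [-11,-5.9,18],"rot": [0,0,0]},
], hand=0.56)

```text
time: 14.65
position: [0.3962, 0.2435, 0.2532]
tool_rot: [0.97, 0.244, 0.0, -0.0]
ft_force: [0.8, 0.2, -0.6]
grip_width: 0.0488
grip_force: 0.0
```

Run:
```python
from h import *
o=get_obs(); print(o['time'],o['position'],o['tool_rot'],o['q'],o['grip_width'])
im=snap('wrist','w4')
for q in ['finished','drawer_left_handle','drawer_right_handle']:
    r=nets.spot_point('wrist',q); print(q,[(np.array(d['centre']).round(4).tolist(),round(d['conf'],2)) for d in r[:3]])
```

```text
14.65 [0.3962 0.2435 0.2532] [ 0.9697  0.2441  0.     -0.    ] [0.3101 0.3008 1.8097 0.     1.031  1.3877] 0.04884423173766168
finished [([0.5099, 0.309, 0.0253], 0.74)]
drawer_left_handle [([0.4059, 0.2761, 0.0885], 0.61)]
drawer_right_handle []
```

View pics/w4.png

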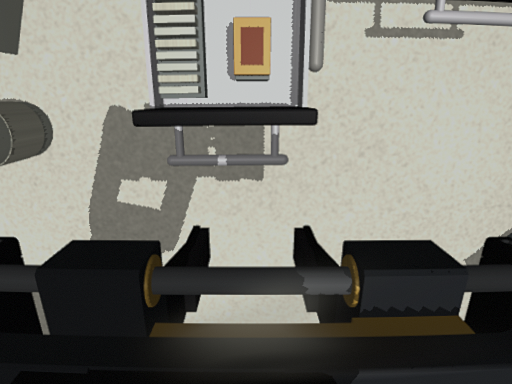

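The finished block stands upright in the drawer, at px (252,47). Next I'll push the drawer shut by its handle with the fingers closed.

Call:
apply_moves([
  {"offset": [-2.8,1.2,0],"rot": [0,0,0]},
  {"offset": [-2.8,1.2,-4],"rot": [0,0,0]},
  {"offset": [-2.8,1.2,-8],"rot": [0,0,0]},
  {"offset": [-2.8,1.2,-12],"rot": [0,0,0]},
  {"offset": [-2.8,1.2,-15.3],"rot": [0,0,0]},
  {"offset": [-2.8,1.2,-15.3],"rot": [0,0,0]},
  {"offset": [-2.8,1.2,-15.3],"rot": [0,0,0]},
], hand=0)

```text
time: 15.55
position: [0.3706, 0.2564, 0.0987]
tool_rot: [0.97, 0.244, -0.001, 0.0]
ft_force: [0.5, 0.5, -0.2]
grip_width: 0.0032
grip_force: 0.0
```

Call:
apply_moves([
  {"offset": [0.9,0.5,0],"rot": [0,0,0]},
  {"offset": [1.8,1,0],"rot": [0,0,0]},
  {"offset": [2.6,1.4,0],"rot": [0,0,0]},
  {"offset": [3.5,1.9,0],"rot": [0,0,0]},
  {"offset": [4.4,2.4,0],"rot": [0,0,0]},
  {"offset": [5.3,2.9,0],"rot": [0,0,0]},
  {"offset": [6.2,3.3,0],"rot": [0,0,0]},
  {"offset": [7,3.8,0],"rot": [0,0,0]},
  {"offset": [7.9,4.3,0],"rot": [0,0,0]},
  {"offset": [8.8,4.8,0],"rot": [0,0,0]},
  {"offset": [9.7,5.2,0],"rot": [0,0,0]},
  {"offset": [10.6,5.7,0],"rot": [0,0,0]},
  {"offset": [11.4,6.2,0],"rot": [0,0,0]},
  {"offset": [12.3,6.7,0],"rot": [0,0,0]},
  {"offset": [12.8,6.9,0],"rot": [0,0,0]},
  {"offset": [13.2,7.1,0],"rot": [0,0,0]},
  {"offset": [13.4,7.2,0],"rot": [0,0,0]},
  {"offset": [13.4,7.2,0],"rot": [0,0,0]},
])

```text
time: 17.35
position: [0.5044, 0.3285, 0.0995]
tool_rot: [0.97, 0.244, 0.001, -0.0]
ft_force: [-1.4, 0.7, -0.1]
grip_width: 0.0006
grip_force: 0.4
```

Call:
apply_moves([
  {"offset": [0.26,0.14,0],"rot": [0,0,0]},
  {"offset": [0.26,0.14,0],"rot": [0,0,0]},
])

```text
time: 17.55
position: [0.5052, 0.3289, 0.0994]
tool_rot: [0.97, 0.244, -0.002, 0.0]
ft_force: [-3.8, -1.1, 2.2]
grip_width: 0.0004
grip_force: 2.3
```

Call:
apply_moves([
  {"offset": [0.26,0.14,0],"rot": [0,0,0]},
  {"offset": [0.26,0.14,0],"rot": [0,0,0]},
])

```text
time: 17.75
position: [0.5054, 0.329, 0.0994]
tool_rot: [0.97, 0.245, -0.005, 0.001]
ft_force: [-8.6, -5.0, 7.2]
grip_width: 0.0002
grip_force: 4.9
```

Call:
apply_moves([
  {"offset": [0.18,0.1,0],"rot": [0,0,0]},
  {"offset": [0.18,0.1,0],"rot": [0,0,0]},
])

```text
time: 17.95
position: [0.5055, 0.3291, 0.0994]
tool_rot: [0.97, 0.245, -0.007, 0.002]
ft_force: [-11.1, -7.0, 10.3]
grip_width: 0.0002
grip_force: 6.5
```

The drawer is shut, with 13 N of reaction at the stop. Next is the right handle.

Call:
apply_moves([
  {"offset": [-3,-1.5,0],"rot": [0,0,0]},
  {"offset": [-4.4,-2.4,2],"rot": [0,0,8]},
  {"offset": [-4.4,-2.4,6],"rot": [0,0,16]},
  {"offset": [-4.4,-2.4,10],"rot": [0,0,24]},
  {"offset": [-2,-6,10],"rot": [0,0,32]},
  {"offset": [1,-9,10],"rot": [0,0,40]},
  {"offset": [4,-12,10],"rot": [0,0,48]},
  {"offset": [7,-15,10],"rot": [0,0,56]},
  {"offset": [10,-18,10],"rot": [0,0,64]},
  {"offset": [12.1,-20.7,10],"rot": [0,0,72]},
  {"offset": [12.1,-20.7,10],"rot": [0,0,80]},
  {"offset": [12.1,-20.7,10],"rot": [0,0,88]},
  {"offset": [12.1,-20.7,10],"rot": [0,0,90]},
  {"offset": [12.1,-20.7,10],"rot": [0,0,90]},
  {"offset": [12.1,-20.7,10],"rot": [0,0,90]},
], hand=0.34)

```text
time: 19.45
position: [0.6328, 0.1248, 0.1999]
tool_rot: [0.513, 0.858, 0.0, 0.001]
ft_force: [0.3, 0.5, -0.4]
grip_width: 0.0292
grip_force: 0.0
```

Run:
```python
from h import *
o=get_obs(); print(o['time'],o['position'],o['tool_rot'],o['q'],o['grip_width'])
vision.camera('wrist')
for q in ['drawer_right_handle','drawer_left_handle']:
    r=nets.spot_point('wrist',q); print(q,[(np.array(d['centre']).round(4).tolist(),round(d['conf'],2)) for d in r[:3]])
vision.camera('top')
for q in ['drawer_right_handle','drawer_left_handle']:
    r=nets.spot_point('top',q); print(q,[(np.array(d['centre']).round(4).tolist(),round(d['conf'],2)) for d in r[:3]])
```

```text
19.45 [0.6328 0.1248 0.1999] [0.5135 0.8581 0.0005 0.0009] [ 0.0218  0.6031  1.4244 -0.0003  1.112  -0.4704] 0.029155518209181903
drawer_right_handle [([0.6335, 0.1238, 0.0905], 0.58)]
drawer_left_handle []
drawer_right_handle [([0.6337, 0.1248, 0.0929], 0.88)]
drawer_left_handle [([0.519, 0.3358, 0.0926], 0.93)]
```

Call:
apply_moves([
  {"offset": [0,0.1,-4],"rot": [0,0,0]},
  {"offset": [0,0.1,-7],"rot": [0,0,0]},
  {"offset": [0,0.1,-9],"rot": [0,0,0]},
  {"offset": [0,0.1,-10.3],"rot": [0,0,0]},
  {"offset": [0,0.1,-10.3],"rot": [0,0,0]},
  {"offset": [0,0.1,-10.3],"rot": [0,0,0]},
])

```text
time: 20.35
position: [0.6326, 0.126, 0.0971]
tool_rot: [0.513, 0.858, 0.0, 0.0]
ft_force: [0.4, 0.7, -0.2]
grip_width: 0.0295
grip_force: 0.0
```

Call:
apply_moves([
  {"offset": [0,0,0],"rot": [0,0,0]},
  {"offset": [0,0,0],"rot": [0,0,0]},
  {"offset": [0,0,0],"rot": [0,0,0]},
  {"offset": [0,0,0],"rot": [0,0,0]},
  {"offset": [0,0,0],"rot": [0,0,0]},
], hand=0, newtons=30)

```text
time: 20.85
position: [0.6332, 0.1263, 0.0976]
tool_rot: [0.513, 0.858, 0.001, 0.001]
ft_force: [1.2, 2.0, 4.0]
grip_width: 0.0103
grip_force: 30.0
```

Call:
apply_moves([
  {"offset": [-0.26,-0.14,0],"rot": [0,0,0]},
  {"offset": [-0.7,-0.38,0],"rot": [0,0,0]},
  {"offset": [-1.41,-0.76,0],"rot": [0,0,0]},
  {"offset": [-2.29,-1.24,0],"rot": [0,0,0]},
  {"offset": [-3.17,-1.71,0],"rot": [0,0,0]},
  {"offset": [-4.05,-2.19,0],"rot": [0,0,0]},
  {"offset": [-4.93,-2.66,0],"rot": [0,0,0]},
  {"offset": [-5.81,-3.14,0],"rot": [0,0,0]},
  {"offset": [-6.68,-3.61,0],"rot": [0,0,0]},
  {"offset": [-7.56,-4.09,0],"rot": [0,0,0]},
  {"offset": [-8.44,-4.57,0],"rot": [0,0,0]},
  {"offset": [-9.32,-5.04,0],"rot": [0,0,0]},
  {"offset": [-10.2,-5.52,0],"rot": [0,0,0]},
  {"offset": [-11.1,-5.99,0],"rot": [0,0,0]},
  {"offset": [-12,-6.47,0],"rot": [0,0,0]},
  {"offset": [-12.8,-6.94,0],"rot": [0,0,0]},
  {"offset": [-13.5,-7.32,0],"rot": [0,0,0]},
  {"offset": [-14.1,-7.61,0],"rot": [0,0,0]},
  {"offset": [-14.4,-7.8,0],"rot": [0,0,0]},
  {"offset": [-14.5,-7.85,0],"rot": [0,0,0]},
])

```text
time: 22.85
position: [0.4875, 0.0467, 0.0975]
tool_rot: [0.513, 0.858, 0.0, 0.001]
ft_force: [2.2, 1.4, 8.3]
grip_width: 0.0099
grip_force: 30.0
```

Call:
apply_moves([
  {"offset": [0,0,0],"rot": [0,0,0]},
  {"offset": [0,0,0],"rot": [0,0,0]},
  {"offset": [0,0,0],"rot": [0,0,0]},
  {"offset": [0,0,4],"rot": [0,0,0]},
  {"offset": [0,0,8],"rot": [0,0,0]},
  {"offset": [0,0,13],"rot": [0,0,0]},
  {"offset": [4,-1,17],"rot": [0,0,0]},
  {"offset": [8,-2,20],"rot": [0,0,0]},
  {"offset": [12,-3,22],"rot": [0,0,0]},
  {"offset": [15.6,-3,22],"rot": [0,0,0]},
  {"offset": [15.6,-3,22],"rot": [0,0,0]},
  {"offset": [15.6,-3,22],"rot": [0,0,0]},
  {"offset": [15.6,-3,22],"rot": [0,0,0]},
], hand=0.34)

```text
time: 24.15
position: [0.6409, 0.0178, 0.3151]
tool_rot: [0.513, 0.858, -0.001, -0.002]
ft_force: [-0.1, -0.1, -0.1]
grip_width: 0.0294
grip_force: 0.0
```

```bash
cat >> h.py <<'E'
a=np.radians(28.4); C=np.array([[np.cos(a),np.sin(a)],[-np.sin(a),np.cos(a)]])
def amber(cam,im,z):
    hsv=cv2.cvtColor(im,cv2.COLOR_RGB2HSV)
    m=((hsv[...,0]<25)&(hsv[...,1]>110)&(hsv[...,2]>60)).astype(np.uint8)
    n,l,s,c=cv2.connectedComponentsWithStats(m)
    for i in range(1,n):
        if s[i,4]>150:
            ys,xs=np.where(l==i); b=cv2.boxPoints(cv2.minAreaRect(np.c_[xs,ys].astype(np.float32)))
            P=back(cam,b,z)[:,:2]; e=[P[1]-P[0],P[2]-P[1]]; L=[np.linalg.norm(v) for v in e]; v=e[int(np.argmax(L))]
            m=P.mean(0); print('amber',b.mean(0).round(0),'ctr',m,'size',np.round(L,3),'longdir',np.degrees(np.arctan2(v[1],v[0])).round(1)%180,'cab',C@m)
def net(cam,*qs):
    for q in qs:
        print(q,[(np.array(d['centre']).round(4).tolist(),round(d['conf'],2)) for d in nets.spot_point(cam,q)[:4]])
def st():
    o=get_obs(); print(o['time'],o['position'],o['tool_rot'],o['q'],o['grip_width'],o['ft_force'])
E
python3 - <<'E'
from h import *
st(); im=snap('wrist','w5'); net('wrist','block1','drawer_right_handle'); amber('wrist',im,.08)
E
```

```text
24.15 [0.6409 0.0178 0.3151] [ 0.5129  0.8584 -0.0009 -0.0021] [-0.1462  0.4861  1.3011 -0.0001  1.359  -0.6398] 0.029447636866983595 [-0.0846 -0.0814 -0.0573]
block1 [([0.605, 0.1157, 0.0257], 0.85), ([0.5579, 0.1722, 0.0285], 0.58)]
drawer_right_handle [([0.486, 0.0425, 0.0885], 0.86), ([0.7752, -0.2397, -0.0023], 0.32)]
amber [251.  19.] ctr [0.5609 0.165 ] size [0.035 0.041] longdir 123.7 cab [ 0.5719 -0.1216]
amber [262.  80.] ctr [0.6029 0.1137] size [0.033 0.051] longdir 119.5 cab [ 0.5844 -0.1868]
amber [185. 281.] ctr [ 0.6366 -0.1739] size [0.086 0.016] longdir 112.5 cab [ 0.4773 -0.4558]
amber [318. 281.] ctr [ 0.8032 -0.0839] size [0.016 0.086] longdir 125.7 cab [ 0.6667 -0.4558]
amber [365. 327.] ctr [ 0.9097 -0.117 ] size [0.221 0.036] longdir 28.6 cab [ 0.7446 -0.5356]
amber [156. 329.] ctr [ 0.6326 -0.2717] size [0.026 0.133] longdir 28.3 cab [ 0.4272 -0.5399]
```

View pics/w5.png

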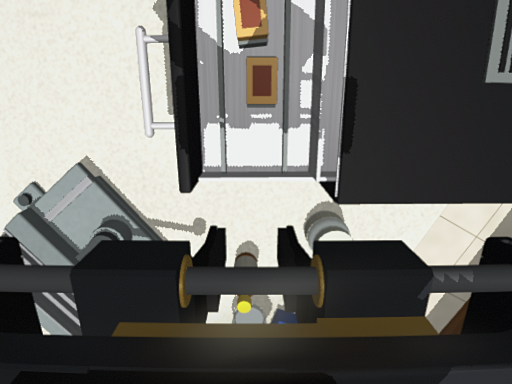

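The drawer is open with two blocks in it. A is at px (262,80), square to the drawer. B is at (251,19), partly cut off and turned slightly. I'll grip A across its thin side.

Call:
apply_moves([
  {"offset": [-1.8,4.8,-3],"rot": [0,0,0]},
  {"offset": [-3.7,9.6,-6],"rot": [0,0,0]},
  {"offset": [-3.7,9.6,-10],"rot": [0,0,0]},
  {"offset": [-3.7,9.6,-14],"rot": [0,0,0]},
  {"offset": [-3.7,9.6,-17],"rot": [0,0,0]},
  {"offset": [-3.7,9.6,-17],"rot": [0,0,0]},
  {"offset": [-3.7,9.6,-17],"rot": [0,0,0]},
], hand=0.62, newtons=40)

```text
time: 25.0
position: [0.6059, 0.1134, 0.147]
tool_rot: [0.513, 0.858, -0.0, -0.0]
ft_force: [0.3, 0.2, 0.2]
grip_width: 0.0537
grip_force: 0.0
```

Run:
```python
from h import *
st(); im=snap('wrist','w6'); amber('wrist',im,.08)
vision.camera('top'); net('top','block1'); vision.camera('side'); net('side','block1')
```

```text
25.0 [0.6059 0.1134 0.147 ] [ 0.513   0.8584 -0.0001 -0.0001] [ 0.004   0.636   1.5402 -0.      0.9656 -0.4894] 0.05367896525035564 [0.266  0.2111 0.2178]
amber [225. 106.] ctr [0.556  0.1721] size [0.035 0.052] longdir 124.5 cab [ 0.571  -0.1131]
amber [246. 208.] ctr [0.6018 0.1154] size [0.035 0.056] longdir 119.4 cab [ 0.5842 -0.1847]
amber [143. 280.] ctr [0.5587 0.0233] size [0.048 0.013] longdir 108.2 cab [ 0.5025 -0.2452]
amber [359. 280.] ctr [0.7093 0.1042] size [0.013 0.048] longdir 129.9 cab [ 0.6735 -0.2457]
amber [393. 326.] ctr [0.7622 0.0817] size [0.153 0.021] longdir 28.4 cab [ 0.7093 -0.2907]
amber [178. 330.] ctr [ 0.6019 -0.0064] size [0.014 0.03 ] longdir 28.9 cab [ 0.5264 -0.2919]
block1 [([0.515, 0.3353, 0.0883], 0.65)]
block1 [([0.5559, 0.1738, 0.0245], 0.73), ([0.6024, 0.1098, 0.0295], 0.63)]
```

Call:
apply_moves([
  {"offset": [-0.3,0.1,-2],"rot": [0,0,0.4]},
  {"offset": [-0.3,0.1,-4],"rot": [0,0,0.4]},
  {"offset": [-0.3,0.1,-5.5],"rot": [0,0,0.4]},
  {"offset": [-0.3,0.1,-6.6],"rot": [0,0,0.4]},
  {"offset": [-0.3,0.1,-6.6],"rot": [0,0,0.4]},
  {"offset": [-0.3,0.1,-6.6],"rot": [0,0,0.4]},
])

```text
time: 25.85
position: [0.6034, 0.1144, 0.0808]
tool_rot: [0.51, 0.86, 0.0, 0.0]
ft_force: [1.2, 0.2, 0.1]
grip_width: 0.0542
grip_force: 0.0
```

Call:
apply_moves([
  {"offset": [0,0,0],"rot": [0,0,0]},
  {"offset": [0,0,0],"rot": [0,0,0]},
  {"offset": [0,0,0],"rot": [0,0,0]},
  {"offset": [0,0,0],"rot": [0,0,0]},
  {"offset": [0,0,0],"rot": [0,0,0]},
  {"offset": [0,0,0],"rot": [0,0,0]},
], hand=0.2)

```text
time: 26.45
position: [0.603, 0.1144, 0.0811]
tool_rot: [0.51, 0.86, -0.0, 0.0]
ft_force: [-1.7, 0.1, 5.0]
grip_width: 0.0356
grip_force: 40.0
```

Call:
apply_moves([
  {"offset": [0,0,1.5],"rot": [0,0,0]},
  {"offset": [0,0,4],"rot": [0,0,0]},
  {"offset": [0,0,8],"rot": [0,0,0]},
  {"offset": [0,-1,12],"rot": [0,0,0]},
  {"offset": [0,-4,15],"rot": [0,0,3]},
  {"offset": [-1,-8,15],"rot": [0,0,7]},
  {"offset": [-2,-12,15],"rot": [0,0,11]},
  {"offset": [-3,-16,15],"rot": [0,0,15]},
  {"offset": [-4,-20,15],"rot": [0,0,19]},
  {"offset": [-5,-24,15],"rot": [0,0,23]},
  {"offset": [-7,-28,15],"rot": [0,0,27]},
  {"offset": [-9,-32,15],"rot": [0,0,31]},
  {"offset": [-10,-36,15],"rot": [0,0,35]},
  {"offset": [-11,-40,15],"rot": [0,0,38.9]},
  {"offset": [-11.9,-43,15],"rot": [0,0,38.9]},
  {"offset": [-11.9,-44.6,14],"rot": [0,0,38.9]},
  {"offset": [-11.9,-44.6,11],"rot": [0,0,38.9]},
  {"offset": [-11.9,-44.6,8],"rot": [0,0,38.9]},
  {"offset": [-11.9,-44.6,8],"rot": [0,0,38.9]},
  {"offset": [-11.9,-44.6,8],"rot": [0,0,38.9]},
])

```text
time: 28.45
position: [0.4841, -0.3306, 0.1602]
tool_rot: [0.194, 0.981, 0.001, -0.001]
ft_force: [0.4, -0.8, -1.1]
grip_width: 0.0355
grip_force: 40.0
```

Run:
```python
from h import *
st(); im=snap('wrist','w7'); net('wrist','block1','fixed_jaw','jaw_face')
l=cv2.createLineSegmentDetector().detect(cv2.cvtColor(im,cv2.COLOR_RGB2GRAY))[0][:,0]
ex=np.array([-.381,-.9245]);ey=np.array([.9245,-.381])
for s in l:
    if np.hypot(s[2]-s[0],s[3]-s[1])>40 and s[1]<240:
        P=back('wrist',s.reshape(2,2),.06)[:,:2]; d=P[1]-P[0]; print(s.round(0),(P@ex).round(4),(P@ey).round(4),np.degrees(np.arctan2(d[1],d[0])).round(1)%180)
```

```text
28.45 [ 0.4841 -0.3306  0.1602] [ 0.1942  0.981   0.0007 -0.0007] [-0.7899  0.5843  1.6087  0.0004  0.9504 -1.9701] 0.03554257429639585 [ 0.4261 -0.7877 -1.0944]
block1 [([0.4869, -0.3276, 0.107], 0.7)]
fixed_jaw [([0.5144, -0.1828, 0.1098], 0.65)]
jaw_face [([0.476, -0.2815, 0.0616], 0.93), ([0.7141, -0.1441, -0.0036], 0.65)]
[ 92. 240. 178. 240.] [0.2625 0.1855] [0.6124 0.6124] 67.6
[410. 239. 440. 266.] [-0.0182 -0.0512] [0.6116 0.6393] 27.6
[222. 129. 220.   9.] [0.1441 0.1441] [0.517  0.4322] 157.6
[413.  17. 471.  21.] [ 0.0043 -0.0395] [0.4359 0.4368] 66.5
[301.  46. 300.   1.] [0.0851 0.0867] [0.4563 0.4265] 160.7
[240. 116. 239.  17.] [0.1305 0.1304] [0.5065 0.4372] 157.5
[228.  14. 230. 118.] [0.1379 0.1381] [0.4355 0.5084] 157.4
[238.  15. 298.  16.] [0.1309 0.088 ] [0.4361 0.4363] 67.3
[264. 101. 265.  18.] [0.1119 0.1116] [0.4953 0.438 ] 157.4
[363.  17. 407.  18.] [0.0411 0.0089] [0.4363 0.4365] 67.2
[466.  68. 454. 138.] [-0.0411 -0.0411] [0.4696 0.5231] 157.6
[294. 211. 299.  86.] [0.0856 0.0856] [0.5847 0.4843] 157.6
[307.  26. 299. 206.] [0.0815 0.0816] [0.4428 0.58
[... 805 characters left out ...]
 216.] [0.0934 0.1497] [0.5893 0.5892] 67.5
[303. 207. 306. 161.] [0.0778 0.0777] [0.5813 0.5417] 157.5
[263. 178. 264. 103.] [0.1115 0.1117] [0.5564 0.4972] 157.8
[355.  72. 360.  11.] [0.0438 0.0438] [0.4741 0.4324] 157.7
[179.  11. 184. 116.] [0.1734 0.1734] [0.4327 0.5064] 157.6
[281. 194. 222. 194.] [0.0971 0.1459] [0.5698 0.5697] 67.5
[255. 107. 254. 178.] [0.1186 0.1193] [0.5    0.5564] 156.9
[240. 178. 239. 119.] [0.1306 0.1309] [0.5564 0.5094] 157.9
[316.  16. 306. 206.] [0.0751 0.0751] [0.4361 0.5802] 157.6
[230. 122. 231. 178.] [0.1381 0.138 ] [0.5113 0.5564] 157.7
[399. 144. 353. 144.] [0.003  0.0404] [0.5283 0.5285] 68.0
[222. 201. 281. 201.] [0.1461 0.0969] [0.5757 0.5762] 67.1
```

View pics/w7.png

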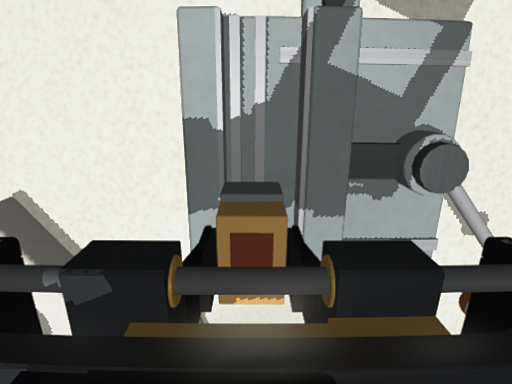

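The block is held upright above the parallels, with the fixed jaw's inner edge at px column 222. Lowering it now.

Call:
apply_moves([
  {"offset": [0,0,-2],"rot": [0,0,0]},
  {"offset": [0,0,-4],"rot": [0,0,0]},
  {"offset": [0,0,-5.5],"rot": [0,0,0]},
  {"offset": [0,0,-6.1],"rot": [0,0,0]},
  {"offset": [0,0,-6.1],"rot": [0,0,0]},
  {"offset": [0,0,-6.3],"rot": [0,0,0]},
  {"offset": [0,0,-6.3],"rot": [0,0,0]},
])

```text
time: 29.35
position: [0.4845, -0.332, 0.0984]
tool_rot: [0.194, 0.981, -0.001, 0.001]
ft_force: [-0.1, 0.2, -2.1]
grip_width: 0.0358
grip_force: 40.0
```

Call:
apply_moves([
  {"offset": [0,0,-0.1],"rot": [0,0,0]},
  {"offset": [0,0,-0.2],"rot": [0,0,0]},
  {"offset": [0,0,-0.2],"rot": [0,0,0]},
])

```text
time: 29.65
position: [0.484, -0.3316, 0.0957]
tool_rot: [0.194, 0.981, -0.0, 0.0]
ft_force: [-0.2, -0.3, -1.8]
grip_width: 0.0355
grip_force: 40.0
```

Call:
apply_moves([
  {"offset": [0,0,-0.1],"rot": [0,0,0]},
  {"offset": [0,0,-0.1],"rot": [0,0,0]},
])

```text
time: 29.85
position: [0.4841, -0.3317, 0.0951]
tool_rot: [0.194, 0.981, -0.0, 0.0]
ft_force: [-0.6, 0.4, 3.4]
grip_width: 0.0359
grip_force: 40.0
```

Call:
apply_moves([
  {"offset": [0,0,-0.05],"rot": [0,0,0]},
  {"offset": [0,0,-0.1],"rot": [0,0,0]},
])

```text
time: 30.05
position: [0.484, -0.3317, 0.0951]
tool_rot: [0.194, 0.981, -0.0, 0.0]
ft_force: [-2.8, 2.6, 13.6]
grip_width: 0.0357
grip_force: 40.0
```

Call:
apply_moves([
  {"offset": [0,0,0.1],"rot": [0,0,0]},
  {"offset": [0,0,0.1],"rot": [0,0,0]},
  {"offset": [0,0,0.1],"rot": [0,0,0]},
  {"offset": [0,0,0.1],"rot": [0,0,0]},
  {"offset": [0,0,4],"rot": [0,0,0]},
  {"offset": [0,0,8],"rot": [0,0,0]},
  {"offset": [0,4,11],"rot": [0,0,-4]},
  {"offset": [1,8,13],"rot": [0,0,-8]},
  {"offset": [2,12,13],"rot": [0,0,-12]},
  {"offset": [3,17,13],"rot": [0,0,-16]},
  {"offset": [4,22,13],"rot": [0,0,-20]},
  {"offset": [5,26,13],"rot": [0,0,-24]},
  {"offset": [6,30,13],"rot": [0,0,-28]},
  {"offset": [7.2,35,13],"rot": [0,0,-33.1]},
  {"offset": [7.2,40,13],"rot": [0,0,-33.1]},
  {"offset": [7.2,45,13],"rot": [0,0,-33.1]},
  {"offset": [7.2,48,10],"rot": [0,0,-33.1]},
  {"offset": [7.2,50,7],"rot": [0,0,-33.1]},
  {"offset": [7.2,50.4,5.2],"rot": [0,0,-33.1]},
  {"offset": [7.2,50.4,5.2],"rot": [0,0,-33.1]},
], hand=0.62)

```text
time: 32.05
position: [0.5535, 0.1733, 0.1425]
tool_rot: [0.465, 0.885, -0.002, -0.003]
ft_force: [-0.2, 0.2, 0.7]
grip_width: 0.0542
grip_force: 0.0
```

Run:
```python
from h import *
st(); im=snap('wrist','w8'); amber('wrist',im,.08); net('wrist','block1')
vision.camera('side'); net('side','block1'); im=vision.camera('top'); net('top','block1'); amber('top',im,.094)
```

```text
32.05 [0.5535 0.1733 0.1425] [ 0.4649  0.8853 -0.0019 -0.0028] [ 0.1109  0.6044  1.6337 -0.      0.9103 -0.4928] 0.05424556852189435 [-0.205   0.2074  0.7188]
amber [467.  38.] ctr [0.5987 0.3477] size [0.034 0.003] longdir 118.4 cab [0.692  0.0212]
amber [253. 215.] ctr [0.5556 0.1738] size [0.035 0.057] longdir 126.0 cab [ 0.5714 -0.1114]
amber [143. 280.] ctr [0.516  0.0807] size [0.047 0.013] longdir 114.4 cab [ 0.4923 -0.1744]
amber [359. 280.] ctr [0.6541 0.1763] size [0.013 0.047] longdir 136.1 cab [ 0.6592 -0.156 ]
amber [403. 326.] ctr [0.7141 0.1649] size [0.133 0.02 ] longdir 34.9 cab [ 0.7065 -0.1946]
amber [172. 330.] ctr [0.5575 0.0538] size [0.013 0.02 ] longdir 35.5 cab [ 0.516  -0.2178]
block1 [([0.5547, 0.1736, 0.0279], 0.77)]
block1 [([0.5524, 0.1717, 0.0264], 0.79), ([0.4855, -0.3346, 0.042], 0.56)]
block1 [([0.5604, 0.1652, 0.0306], 0.61), ([0.4838, -0.333, 0.0442], 0.6)]
amber [375. 201.] ctr [ 0.4857 -0.3282] size [0.051 0.037] longdir 160.4 cab [ 0.2711 -0.5197]
```

View pics/w8.png

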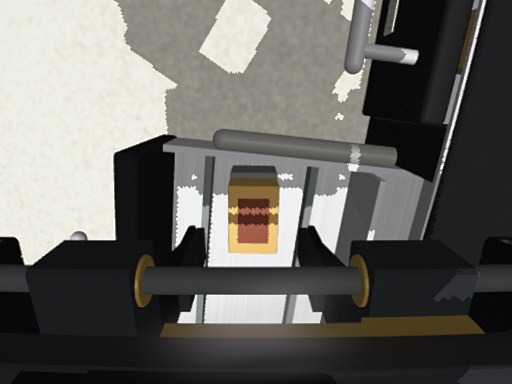

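Block B is at px (253,215), centred between the fingers, and there is no third block. Gripping it now.

Call:
apply_moves([
  {"offset": [0.1,0,-2],"rot": [0,0,0]},
  {"offset": [0.1,0,-4],"rot": [0,0,0]},
  {"offset": [0.1,0,-5.3],"rot": [0,0,0]},
  {"offset": [0.1,0,-6.2],"rot": [0,0,0]},
  {"offset": [0.1,0,-6.2],"rot": [0,0,0]},
  {"offset": [0.1,0,-6.2],"rot": [0,0,0]},
])

```text
time: 32.95
position: [0.5574, 0.1724, 0.0839]
tool_rot: [0.466, 0.885, 0.0, 0.0]
ft_force: [-0.2, -0.0, -1.6]
grip_width: 0.0542
grip_force: 0.0
```

Call:
apply_moves([
  {"offset": [0,0,0],"rot": [0,0,0]},
  {"offset": [0,0,0],"rot": [0,0,0]},
  {"offset": [0,0,0],"rot": [0,0,0]},
  {"offset": [0,0,0],"rot": [0,0,0]},
  {"offset": [0,0,0],"rot": [0,0,0]},
  {"offset": [0,0,0],"rot": [0,0,0]},
], hand=0.2)

```text
time: 33.55
position: [0.5569, 0.1724, 0.084]
tool_rot: [0.466, 0.885, -0.0, 0.0]
ft_force: [-1.1, -1.6, 4.5]
grip_width: 0.0354
grip_force: 40.0
```

Call:
apply_moves([
  {"offset": [0,0,1.5],"rot": [0,0,0]},
  {"offset": [0,0,4],"rot": [0,0,0]},
  {"offset": [0,0,8],"rot": [0,0,0]},
  {"offset": [0,-1,12],"rot": [0,0,0]},
  {"offset": [-1,-4,15],"rot": [0,0,2]},
  {"offset": [-2,-8,15],"rot": [0,0,5]},
  {"offset": [-3,-12,15],"rot": [0,0,8]},
  {"offset": [-4,-16,15],"rot": [0,0,11]},
  {"offset": [-5,-20,15],"rot": [0,0,14]},
  {"offset": [-6,-24,15],"rot": [0,0,17]},
  {"offset": [-7,-28,15],"rot": [0,0,20]},
  {"offset": [-8,-32,15],"rot": [0,0,23]},
  {"offset": [-10,-36,15],"rot": [0,0,26]},
  {"offset": [-11,-40,15],"rot": [0,0,30]},
  {"offset": [-12.5,-44,15],"rot": [0,0,33.1]},
  {"offset": [-13.4,-47.9,14],"rot": [0,0,33.1]},
  {"offset": [-13.4,-47.9,11],"rot": [0,0,33.1]},
  {"offset": [-13.4,-47.9,7.6],"rot": [0,0,33.1]},
  {"offset": [-13.4,-47.9,7.6],"rot": [0,0,33.1]},
  {"offset": [-13.4,-47.9,7.6],"rot": [0,0,33.1]},
])

```text
time: 35.55
position: [0.4228, -0.3062, 0.1592]
tool_rot: [0.194, 0.981, 0.001, -0.001]
ft_force: [1.0, 0.2, -1.5]
grip_width: 0.0357
grip_force: 40.0
```

Run:
```python
from h import *
st(); im=snap('wrist','w9'); net('wrist','block1'); im=snap('top','t9'); net('top','block1'); amber('top',im,.094); vision.camera('side'); net('side','block1')
```

```text
35.55 [ 0.4228 -0.3062  0.1592] [ 0.1945  0.9809  0.0006 -0.0007] [-0.8411  0.5156  1.771   0.0002  0.8568 -2.0206] 0.035746760905870346 [ 1.0302  0.1968 -1.5485]
block1 [([0.4238, -0.3049, 0.1042], 0.7)]
block1 [([0.4837, -0.3298, 0.0432], 0.58)]
amber [376. 199.] ctr [ 0.4916 -0.3299] size [0.038 0.036] longdir 160.4 cab [ 0.2756 -0.524 ]
block1 [([0.4853, -0.3336, 0.0406], 0.71), ([0.4197, -0.3067, 0.1052], 0.65)]
```

View pics/w9.png

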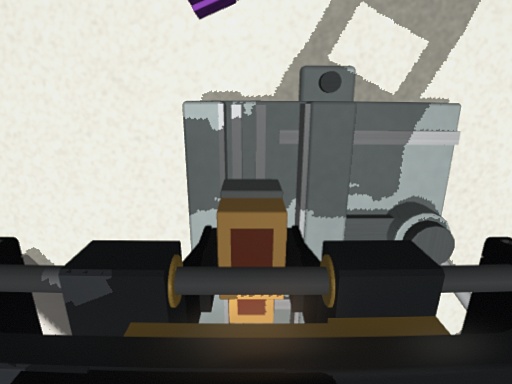

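Call:
apply_moves([
  {"offset": [0,0,-2],"rot": [0,0,0]},
  {"offset": [0,0,-4],"rot": [0,0,0]},
  {"offset": [0,0,-5.4],"rot": [0,0,0]},
  {"offset": [0,0,-6],"rot": [0,0,0]},
  {"offset": [0,0,-6],"rot": [0,0,0]},
  {"offset": [0,0,-6],"rot": [0,0,0]},
])

```text
time: 36.45
position: [0.4234, -0.3069, 0.1003]
tool_rot: [0.194, 0.981, -0.0, 0.001]
ft_force: [-0.2, 1.2, -1.5]
grip_width: 0.0361
grip_force: 40.0
```

Call:
apply_moves([
  {"offset": [0,0,-0.1],"rot": [0,0,0]},
  {"offset": [0,0,-0.15],"rot": [0,0,0]},
  {"offset": [0,0,-0.15],"rot": [0,0,0]},
])

```text
time: 36.75
position: [0.4231, -0.3067, 0.0985]
tool_rot: [0.194, 0.981, -0.0, 0.0]
ft_force: [-0.3, -0.4, -1.5]
grip_width: 0.0357
grip_force: 40.0
```

Call:
apply_moves([
  {"offset": [0,0,-0.1],"rot": [0,0,0]},
  {"offset": [0,0,-0.1],"rot": [0,0,0]},
])

```text
time: 36.95
position: [0.4232, -0.3068, 0.0979]
tool_rot: [0.194, 0.981, -0.0, 0.0]
ft_force: [-0.8, 0.4, 4.6]
grip_width: 0.0357
grip_force: 40.0
```

Call:
apply_moves([
  {"offset": [0,0,-0.1],"rot": [0,0,0]},
  {"offset": [0,0,-0.1],"rot": [0,0,0]},
])

```text
time: 37.15
position: [0.4232, -0.3068, 0.0979]
tool_rot: [0.194, 0.981, -0.0, 0.001]
ft_force: [-1.6, 2.0, 12.7]
grip_width: 0.0356
grip_force: 40.0
```

Call:
apply_moves([
  {"offset": [0,0,0.1],"rot": [0,0,0]},
  {"offset": [0,0,0.1],"rot": [0,0,0]},
  {"offset": [0,0,0.1],"rot": [0,0,0]},
  {"offset": [0,0,0.1],"rot": [0,0,0]},
  {"offset": [0,0,4],"rot": [0,0,0]},
  {"offset": [0,0,8],"rot": [0,0,0]},
  {"offset": [3,-1,12],"rot": [0,0,0]},
  {"offset": [7,-3,16],"rot": [0,0,0]},
  {"offset": [10.4,-4.3,20],"rot": [0,0,0]},
  {"offset": [10.4,-4.3,20],"rot": [0,0,0]},
  {"offset": [10.4,-4.3,20],"rot": [0,0,0]},
  {"offset": [10.4,-4.3,20],"rot": [0,0,0]},
], hand=0.62)

```text
time: 38.35
position: [0.5259, -0.3487, 0.2946]
tool_rot: [0.194, 0.981, 0.001, -0.001]
ft_force: [-0.1, 0.3, 0.8]
grip_width: 0.0539
grip_force: 0.0
```

Run:
```python
from h import *
st(); im=snap('wrist','w10'); net('wrist','block1','lever_knob'); amber('wrist',im,.094)
```

```text
38.35 [ 0.5259 -0.3487  0.2946] [ 0.1944  0.9809  0.0008 -0.0015] [-0.7622  0.488   1.3558 -0.0002  1.3012 -1.9416] 0.053855936848869565 [-0.0614  0.2816  0.8384]
block1 [([0.4864, -0.3322, 0.0422], 0.66)]
lever_knob [([0.6268, -0.1453, 0.107], 0.86)]
amber [250.  69.] ctr [ 0.4216 -0.3059] size [0.035 0.051] longdir 158.3 cab [ 0.2254 -0.4697]
amber [251. 133.] ctr [ 0.4834 -0.3303] size [0.035 0.05 ] longdir 158.3 cab [ 0.2681 -0.5205]
amber [205. 229.] ctr [ 0.5679 -0.4256] size [0.014 0.068] longdir 174.4 cab [ 0.2972 -0.6445]
amber [452. 238.] ctr [ 0.6968 -0.1473] size [0.023 0.04 ] longdir 34.1 cab [ 0.5429 -0.4609]
amber [143. 281.] ctr [ 0.6035 -0.5309] size [0.076 0.021] longdir 147.6 cab [ 0.2784 -0.7541]
amber [363. 281.] ctr [ 0.7126 -0.2684] size [0.074 0.012] longdir 162.8 cab [ 0.4992 -0.575 ]
amber [423. 319.] ctr [ 0.8043 -0.2064] size [0.023 0.176] longdir 60.0 cab [ 0.6093 -0.564 ]
amber [174. 330.] ctr [ 0.6857 -0.5281] size [0.034 0.018] longdir 68.2 cab [ 0.352  -0.7906]
amber [334. 330.] ctr [ 0.7701 -0.327 ] size [0.07 0.02] longdir 66.7 cab [ 0.5219 -0.654 ]
```

View pics/w10.png

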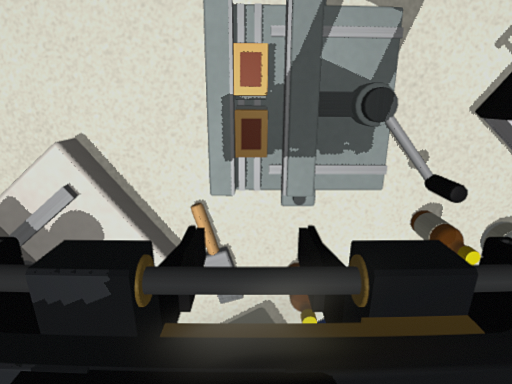

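Both blocks stand upright and aligned on the parallels, at px (250,69) and (251,133). The knob is at (446,188). Next I'll grip the knob and swing the lever to clamp.

Call:
apply_moves([
  {"offset": [2,4,0],"rot": [0,0,8]},
  {"offset": [4,8,0],"rot": [0,0,16]},
  {"offset": [6,12,0],"rot": [0,0,24]},
  {"offset": [8,16,0],"rot": [0,0,32]},
  {"offset": [10,20.2,-3],"rot": [0,0,39.5]},
  {"offset": [10,20.2,-7],"rot": [0,0,39.5]},
  {"offset": [10,20.2,-10],"rot": [0,0,39.5]},
  {"offset": [10,20.2,-10],"rot": [0,0,39.5]},
  {"offset": [10,20.2,-13],"rot": [0,0,39.5]},
  {"offset": [10,20.2,-16],"rot": [0,0,39.5]},
  {"offset": [10,20.2,-18.5],"rot": [0,0,39.5]},
  {"offset": [10,20.2,-18.5],"rot": [0,0,39.5]},
  {"offset": [10,20.2,-18.5],"rot": [0,0,39.5]},
])

```text
time: 39.8
position: [0.6273, -0.1483, 0.1121]
tool_rot: [-0.148, 0.989, -0.0, 0.0]
ft_force: [-0.3, 0.4, 0.7]
grip_width: 0.0539
grip_force: 0.0
```

Call:
apply_moves([
  {"offset": [0,0,0],"rot": [0,0,0]},
  {"offset": [0,0,0],"rot": [0,0,0]},
  {"offset": [0,0,0],"rot": [0,0,0]},
  {"offset": [0,0,0],"rot": [0,0,0]},
  {"offset": [0,0,0],"rot": [0,0,0]},
  {"offset": [0,0,0],"rot": [0,0,0]},
], hand=0.05, newtons=25)

```text
time: 40.4
position: [0.627, -0.147, 0.1115]
tool_rot: [-0.148, 0.989, 0.0, 0.0]
ft_force: [-0.7, 2.9, 3.4]
grip_width: 0.0213
grip_force: 25.0
```

Call:
apply_moves([
  {"offset": [0.28,-1.11,0],"rot": [0,0,-5.5]},
  {"offset": [0.46,-2.24,0],"rot": [0,0,-10.9]},
  {"offset": [0.53,-3.38,0],"rot": [0,0,-16.4]},
  {"offset": [0.49,-4.53,0],"rot": [0,0,-21.8]},
  {"offset": [0.34,-5.66,0],"rot": [0,0,-27.3]},
  {"offset": [0.22,-6.22,0],"rot": [0,0,-30]},
  {"offset": [0.09,-6.77,0],"rot": [0,0,-32.7]},
  {"offset": [-0.09,-7.32,0],"rot": [0,0,-35.5]},
  {"offset": [-0.27,-7.86,0],"rot": [0,0,-38.2]},
  {"offset": [-0.5,-8.39,0],"rot": [0,0,-40.9]},
  {"offset": [-0.74,-8.91,0],"rot": [0,0,-43.6]},
  {"offset": [-1.03,-9.4,0],"rot": [0,0,-46.3]},
  {"offset": [-1.32,-9.9,0],"rot": [0,0,-49.1]},
  {"offset": [-1.63,-10.37,0],"rot": [0,0,-51.8]},
  {"offset": [-1.94,-10.84,0],"rot": [0,0,-54.5]},
  {"offset": [-1.94,-10.84,0],"rot": [0,0,-54.5]},
  {"offset": [-1.94,-10.84,0],"rot": [0,0,-54.5]},
])

```text
time: 42.1
position: [0.6078, -0.2555, 0.1115]
tool_rot: [0.321, 0.947, 0.0, 0.0]
ft_force: [-0.2, 2.5, 5.0]
grip_width: 0.0212
grip_force: 25.0
```

Call:
apply_moves([
  {"offset": [-0.25,-0.31,0],"rot": [0,0,-1.9]},
  {"offset": [-0.5,-0.62,0],"rot": [0,0,-3.8]},
  {"offset": [-0.5,-0.62,0],"rot": [0,0,-3.8]},
])

```text
time: 42.4
position: [0.6028, -0.2616, 0.1115]
tool_rot: [0.352, 0.936, 0.001, 0.0]
ft_force: [0.4, 4.4, 5.4]
grip_width: 0.0215
grip_force: 25.0
```

Call:
apply_moves([
  {"offset": [-0.2,-0.23,0],"rot": [0,0,-1.5]},
  {"offset": [-0.2,-0.23,0],"rot": [0,0,-1.5]},
])

```text
time: 42.6
position: [0.6014, -0.2631, 0.1115]
tool_rot: [0.365, 0.931, 0.001, 0.001]
ft_force: [2.3, 5.5, 6.2]
grip_width: 0.0215
grip_force: 25.0
```

Call:
apply_moves([
  {"offset": [-0.2,-0.23,0],"rot": [0,0,-1.5]},
  {"offset": [-0.2,-0.23,0],"rot": [0,0,-1.5]},
])

```text
time: 42.8
position: [0.6011, -0.2633, 0.1115]
tool_rot: [0.377, 0.926, 0.003, 0.001]
ft_force: [6.9, 11.2, 3.6]
grip_width: 0.0213
grip_force: 25.0
```

Call:
apply_moves([
  {"offset": [-0.08,-0.09,0],"rot": [0,0,0]},
  {"offset": [-0.08,-0.09,0],"rot": [0,0,0]},
  {"offset": [-0.08,-0.09,0],"rot": [0,0,0]},
])

```text
time: 43.1
position: [0.6011, -0.2633, 0.1115]
tool_rot: [0.376, 0.926, 0.004, 0.002]
ft_force: [9.6, 13.3, 4.6]
grip_width: 0.0212
grip_force: 25.0
```

Call:
apply_moves([
  {"offset": [0.2,0.25,0],"rot": [0,0,0]},
  {"offset": [0.2,0.25,0],"rot": [0,0,0]},
  {"offset": [0.2,0.25,0],"rot": [0,0,0]},
  {"offset": [0.2,0.25,0],"rot": [0,0,0]},
  {"offset": [0.2,0.25,3],"rot": [0,0,0]},
  {"offset": [0.2,0.25,7],"rot": [0,0,0]},
  {"offset": [-1,-2,11],"rot": [0,0,7]},
  {"offset": [-4,-5,15],"rot": [0,0,14]},
  {"offset": [-7.2,-8.2,18.3],"rot": [0,0,22]},
  {"offset": [-7.2,-8.2,18.3],"rot": [0,0,22]},
  {"offset": [-7.2,-8.2,18.3],"rot": [0,0,22]},
  {"offset": [-7.2,-8.2,18.3],"rot": [0,0,22]},
], hand=0.6)

```text
time: 44.3
position: [0.5254, -0.349, 0.2928]
tool_rot: [0.194, 0.981, 0.001, -0.001]
ft_force: [-0.4, 0.3, 0.4]
grip_width: 0.0524
grip_force: 0.0
```

Run:
```python
from h import *
st(); im=snap('wrist','w11'); net('wrist','block1','lever_knob','jaw_face'); amber('wrist',im,.094)
vision.camera('side'); net('side','drawer_right_handle','drawer_left_handle','block1')
im=vision.camera('top'); net('top','drawer_right_handle','block1')
```

```text
44.3 [ 0.5254 -0.349   0.2928] [ 0.1937  0.9811  0.0009 -0.0008] [-0.7636  0.4888  1.3597  0.0008  1.2955 -1.9448] 0.0523947440601293 [-0.357   0.2616  0.4469]
block1 [([0.4198, -0.3101, 0.0456], 0.9), ([0.483, -0.3336, 0.0385], 0.63)]
lever_knob [([0.6039, -0.2614, 0.1124], 0.81), ([0.7166, -0.1447, -0.0007], 0.54)]
jaw_face [([0.4636, -0.307, 0.0603], 0.89)]
amber [248.  69.] ctr [ 0.4218 -0.3083] size [0.035 0.051] longdir 158.5 cab [ 0.2244 -0.4718]
amber [248. 134.] ctr [ 0.4834 -0.3336] size [0.034 0.051] longdir 158.5 cab [ 0.2666 -0.5233]
amber [205. 229.] ctr [ 0.5689 -0.4248] size [0.015 0.067] longdir 175.0 cab [ 0.2984 -0.6443]
amber [453. 240.] ctr [ 0.6989 -0.1463] size [0.024 0.041] longdir 31.3 cab [ 0.5452 -0.4611]
amber [146. 281.] ctr [ 0.6062 -0.5256] size [0.075 0.019] longdir 149.6 cab [ 0.2833 -0.7507]
amber [360. 281.] ctr [ 0.7101 -0.2714] size [0.013 0.074] longdir 164.5 cab [ 0.4955 -0.5765]
amber [394. 326.] ctr [ 0.7974 -0.2452] size [0.235 0.031] longdir 68.2 cab [ 0.5848 -0.595 ]
amber [171. 330.] ctr [ 0.6853 -0.5293] size [0.038 0.018] longdir 68.5 cab [ 0.3511 -0.7915]
drawer_right_handle [([0.7983, -0.0344, 0.0023], 0.72), ([0.4846, 0.0492, 0.0878], 0.58)]
drawer_left_handle [([0.5196, 0.3329, 0.0907], 0.74)]
block1 [([0.4821, -0.3378, 0.0425], 0.63), ([0.4193, -0.3097, 0.0403], 0.46)]
drawer_right_handle [([0.4851, 0.0452, 0.0955], 0.92), ([0.7155, -0.1435, -0.0016], 0.19)]
block1 [([0.4791, -0.3348, 0.0433], 0.95), ([0.4229, -0.3139, 0.0411], 0.91), ([0.4687, -0.2756, 0.0043], 0.46), ([0.4467, -0.3366, 0.0449], 0.27)]
```

View pics/w11.png

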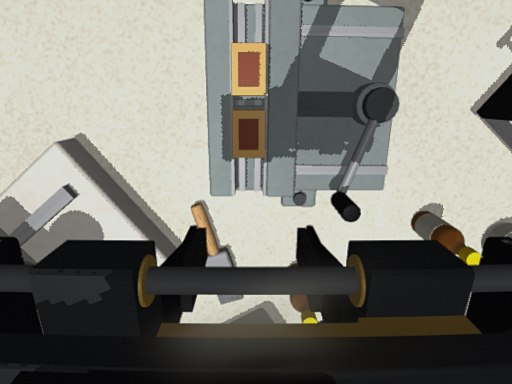

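Both blocks are flush between the jaws, at px (248,69) and (248,134). Now I'll shut the right drawer.

Call:
apply_moves([
  {"offset": [0,2,0],"rot": [0,0,-8]},
  {"offset": [-1,4,0],"rot": [0,0,-16]},
  {"offset": [-1,7,0],"rot": [0,0,-24]},
  {"offset": [-2,9,0],"rot": [0,0,-32]},
  {"offset": [-2,12,0],"rot": [0,0,-40]},
  {"offset": [-3,14,0],"rot": [0,0,-48]},
  {"offset": [-3,17,0],"rot": [0,0,-56]},
  {"offset": [-4,19,0],"rot": [0,0,-64]},
  {"offset": [-4,22,0],"rot": [0,0,-72]},
  {"offset": [-5,24,0],"rot": [0,0,-80]},
  {"offset": [-5,27,0],"rot": [0,0,-88]},
  {"offset": [-6,30,0],"rot": [0,0,-96]},
  {"offset": [-7,33,0],"rot": [0,0,-104]},
  {"offset": [-7.9,37.4,0],"rot": [0,0,-112]},
  {"offset": [-7.9,37.4,0],"rot": [0,0,-120]},
  {"offset": [-7.9,37.4,0],"rot": [0,0,-128]},
  {"offset": [-7.9,37.4,0],"rot": [0,0,-129.2]},
  {"offset": [-7.9,37.4,0],"rot": [0,0,-129.2]},
  {"offset": [-7.9,37.4,0],"rot": [0,0,-129.2]},
], hand=0)

```text
time: 46.75
position: [0.4469, 0.0241, 0.2941]
tool_rot: [0.969, 0.247, 0.0, 0.0]
ft_force: [-0.3, -1.0, 0.4]
grip_width: 0.0005
grip_force: 0.0
```

Call:
apply_moves([
  {"offset": [0,0,-4],"rot": [0,0,0]},
  {"offset": [0,0,-8],"rot": [0,0,0]},
  {"offset": [0,0,-12],"rot": [0,0,0]},
  {"offset": [0,0,-16],"rot": [0,0,0]},
  {"offset": [0,0,-19.3],"rot": [0,0,0]},
  {"offset": [0,0,-19.3],"rot": [0,0,0]},
  {"offset": [0,0,-19.3],"rot": [0,0,0]},
])

```text
time: 47.45
position: [0.4469, 0.0241, 0.101]
tool_rot: [0.969, 0.247, -0.001, -0.0]
ft_force: [-0.1, 0.5, 0.3]
grip_width: 0.0007
grip_force: 0.0
```

Call:
apply_moves([
  {"offset": [1,0.5,0],"rot": [0,0,0]},
  {"offset": [2,1.1,0],"rot": [0,0,0]},
  {"offset": [3,1.6,0],"rot": [0,0,0]},
  {"offset": [4,2.2,0],"rot": [0,0,0]},
  {"offset": [5,2.7,0],"rot": [0,0,0]},
  {"offset": [6,3.2,0],"rot": [0,0,0]},
  {"offset": [7,3.8,0],"rot": [0,0,0]},
  {"offset": [8,4.3,0],"rot": [0,0,0]},
  {"offset": [9,4.9,0],"rot": [0,0,0]},
  {"offset": [10,5.4,0],"rot": [0,0,0]},
  {"offset": [11,5.9,0],"rot": [0,0,0]},
  {"offset": [12,6.5,0],"rot": [0,0,0]},
  {"offset": [13,7,0],"rot": [0,0,0]},
  {"offset": [14,7.6,0],"rot": [0,0,0]},
  {"offset": [15,8.1,0],"rot": [0,0,0]},
  {"offset": [16,8.7,0],"rot": [0,0,0]},
  {"offset": [16.6,9,0],"rot": [0,0,0]},
  {"offset": [17,9.2,0],"rot": [0,0,0]},
  {"offset": [17,9.2,0],"rot": [0,0,0]},
])

```text
time: 49.35
position: [0.6182, 0.1166, 0.1011]
tool_rot: [0.969, 0.247, 0.001, 0.0]
ft_force: [0.2, 0.9, 1.1]
grip_width: 0.0007
grip_force: 0.0
```

Call:
apply_moves([
  {"offset": [0.3,0.16,0],"rot": [0,0,0]},
  {"offset": [0.3,0.16,0],"rot": [0,0,0]},
])

```text
time: 49.55
position: [0.6203, 0.1177, 0.1012]
tool_rot: [0.969, 0.247, 0.0, 0.0]
ft_force: [-0.6, -1.2, 0.0]
grip_width: 0.0006
grip_force: 0.5
```

Call:
apply_moves([
  {"offset": [0.26,0.14,0],"rot": [0,0,0]},
  {"offset": [0.26,0.14,0],"rot": [0,0,0]},
])

```text
time: 49.75
position: [0.6206, 0.1179, 0.1011]
tool_rot: [0.969, 0.247, -0.003, 0.001]
ft_force: [-4.7, -4.6, 3.3]
grip_width: 0.0004
grip_force: 3.5
```

Call:
apply_moves([
  {"offset": [0.3,0.16,0],"rot": [0,0,0]},
  {"offset": [0.3,0.16,0],"rot": [0,0,0]},
  {"offset": [0.3,0.16,0],"rot": [0,0,0]},
])

```text
time: 50.05
position: [0.6208, 0.118, 0.1011]
tool_rot: [0.969, 0.247, -0.006, 0.001]
ft_force: [-10.0, -10.0, 8.6]
grip_width: 0.0004
grip_force: 6.6
```

Call:
apply_moves([
  {"offset": [-2,-1.1,0],"rot": [0,0,0]},
  {"offset": [-5,-2.7,0],"rot": [0,0,0]},
  {"offset": [-8,-4.3,3],"rot": [0,0,0]},
  {"offset": [-10,-5.4,8],"rot": [0,0,0]},
  {"offset": [-13,-7,12],"rot": [0,0,0]},
  {"offset": [-16,-10,16],"rot": [0,0,0]},
  {"offset": [-18,-14,20],"rot": [0,0,0]},
  {"offset": [-18,-14,20],"rot": [0,0,0]},
  {"offset": [-18,-14,20],"rot": [0,0,0]},
])

```text
time: 50.95
position: [0.4468, -0.0211, 0.3043]
tool_rot: [0.969, 0.245, 0.004, 0.002]
ft_force: [0.9, 1.2, -0.3]
grip_width: 0.0005
grip_force: 0.0
```

Run:
```python
from h import *
st(); im=snap('top','tend'); net('top','drawer_right_handle','drawer_left_handle','block1','lever_knob','culture1','jar','beaker','brush')
im2=snap('side','send'); net('side','drawer_right_handle','drawer_left_handle','block1','finished','jar','beaker')
cv2.imwrite('pics/end.png',np.vstack([im,im2])[:,:,::-1][::1].copy() if False else cv2.resize(np.hstack([im,im2]),(800,300))[:,:,::-1])
```

```text
50.95 [ 0.4468 -0.0211  0.3043] [0.9695 0.2451 0.004  0.0025] [-0.2979  0.2025  1.7835 -0.0001  1.1462  0.7776] 0.000518453732666237 [ 0.8695  1.1819 -0.2749]
drawer_right_handle [([0.6353, 0.1263, 0.0936], 0.95)]
drawer_left_handle [([0.5172, 0.3369, 0.0901], 0.98)]
block1 [([0.425, -0.3155, 0.0406], 0.76), ([0.4821, -0.3348, 0.0451], 0.63)]
lever_knob [([0.6007, -0.2622, 0.1096], 0.85), ([0.7757, -0.2368, 0.0037], 0.16)]
culture1 [([0.7254, -0.352, 0.0033], 0.67), ([0.7133, -0.1438, -0.0015], 0.63), ([0.7439, 0.3008, -0.0014], 0.55)]
jar [([0.7994, -0.0335, 0.0031], 0.68)]
beaker [([0.7751, -0.2371, 0.0048], 0.69)]
brush [([0.6418, -0.4586, 0.0024], 0.87)]
drawer_right_handle [([0.6304, 0.129, 0.0883], 0.54)]
drawer_left_handle [([0.5178, 0.3344, 0.0905], 0.49)]
block1 [([0.5121, -0.1804, 0.1092], 0.73), ([0.4854, -0.3346, 0.0414], 0.68), ([0.4186, -0.3104, 0.0412], 0.52)]
finished [([0.2411, -0.2777, -0.0], 0.58)]
jar [([0.8012, -0.0335, -0.0006], 0.75)]
beaker [([0.7694, -0.2397, 0.0016], 0.69)]
```

View pics/end.png

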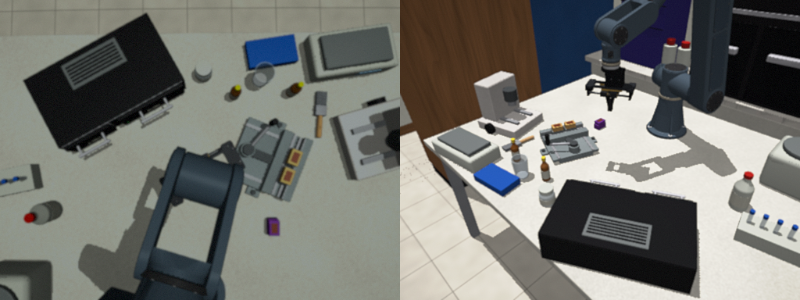

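The final pictures show both drawers shut, with handles at (95,147) and (152,112). Two blocks are clamped in the vise, at (292,157) and (283,177), and the bystanders have not moved. Handing in.

```bash
python3 -c "
from h import *
print(hand_in())"
```

```text
the job is handed in; nothing more can be done
None
```

The job is done and handed in: the finished block is in the shut left drawer, both resin blocks found are clamped upright against the fixed jaw, and the right drawer is shut; the bystanders still stand where they were.

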